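Fetch the bead scoop from the crowded hook and fill the bead bowl

TASK

First move every sample board from the front of the crowded hook to the spare hook, so that the bead scoop hanging behind them can be taken. Then use the scoop, never the fingers, to transfer all the beads from the trough into the blue bowl, and finally hang the empty scoop back on the hook it came from. Leave the bowl standing upright on the desk and do not disturb the other things on it.

Things in the scene. Friction and masses are not known exactly. Their poses are not given: they have to be found in the camera images.
- hook_full: crowded hook: fixed stand, wooden foot 235 x 90 x 12 mm, 14 mm post, level flat steel bar 10 mm wide, 8 mm thick running from the post along the stand's -x, roughly towards the robot, from x = 0 to -190 mm. Origin: on the desk under the bar's root at the post's front face. Bar's upper face 205 mm up; nothing is higher but the end lip. Scoop starts 50 mm out, boards at about 90, 122 and/or 154 mm
- hook_spare: the spare hook, empty at the start: a fixed stand just like hook_full, same sizes, origin and axes. On both hooks the bar ends in an upturned lip, 5 mm thick (x = -185 to -190 mm), standing 10 mm above the bar's upper face: a window must be lifted over it
- board_oak: oak sample board (may be absent), hanging by its window, 10 mm thick in its x (along the bar), 122 mm high, 0.09 kg. Origin: middle of its bottom edge. Panel 70 mm wide, up to z = 62 mm; neck above it 46 mm wide with a window 28 mm wide (y), z = 72 to 110 mm; the window's upper edge (z = 110) rests on the bar. Grip from above across the 46 mm neck (closing along y)
- board_blue: blue sample board (may be absent), hanging by its window, 10 mm thick in its x (along the bar), 122 mm high, 0.09 kg. Origin: middle of its bottom edge. Panel 70 mm wide, up to z = 62 mm; neck above it 46 mm wide with a window 28 mm wide (y), z = 72 to 110 mm; the window's upper edge (z = 110) rests on the bar. Grip from above across the 46 mm neck (closing along y)
- board_green: green sample board (may be absent), hanging by its window, 10 mm thick in its x (along the bar), 122 mm high, 0.09 kg. Origin: middle of its bottom edge. Panel 70 mm wide, up to z = 62 mm; neck above it 46 mm wide with a window 28 mm wide (y), z = 72 to 110 mm; the window's upper edge (z = 110) rests on the bar. Grip from above across the 46 mm neck (closing along y)
- scoop: bead scoop, rearmost on hook_full, 0.15 kg. Red neck like the boards', 8 mm thick, 46 wide, 12 above to 48 below the origin, window 28 x 38. Origin: middle of the window's upper edge. Two side straps carry an aluminium pan: level underside 150 mm below the origin, 72 mm wide, x = -47 (open mouth) to +33 mm (back wall); walls 35 mm high. Mouth looks to its -x, away from the post. Hangs upright
- scoop_in (a point): point in the scoop's pan, 15 mm above the middle of its floor
- scoop_lip (a point): middle of the lower front edge of the scoop's mouth (at x = -47, z = -150 mm in the scoop's frame); the floor there is 1.6 mm thick, side and back walls are 3 mm thick
- trough: fixed bead trough, white box with wooden floor, open on top, inside 80 mm wide (y); 6 mm side walls, top 62 mm above the desk. Origin: on the desk under its middle; x along its length. Level floor 10 mm above the desk, 220 mm long (x = -110 to +110 mm). Wall at the -x end leans outward 30 degrees from upright; the +x wall is upright. Beads start at x below 0 and hardly roll
- trough_near (a point): middle of the line where the floor meets the leaning -x end wall, at floor height
- trough_far (a point): middle of the line where the floor meets the upright +x end wall, at floor height
- bead1: round bead, polished, 30 mm across, 14 g, colour wood, in the trough at the start (may be absent). Origin: its centre
- bead2: round bead, polished, 30 mm across, 14 g, colour orange, in the trough at the start (may be absent). Origin: its centre
- bead3: round bead, polished, 30 mm across, 14 g, colour blue, in the trough at the start (may be absent). Origin: its centre
- bead4: round bead, polished, 30 mm across, 14 g, colour wood, in the trough at the start (may be absent). Origin: its centre
- bead5: round bead, polished, 30 mm across, 14 g, colour yellow, in the trough at the start (may be absent). Origin: its centre
- bowl: blue ceramic bowl, loose, 0.55 kg, 156 mm across at the rim, 132 mm at the foot, 60 mm high, walls 5 mm, bottom 7 mm. Origin: centre of its underside
- pen_cup: bystander: black pencil cup, 76 mm across, 95 mm high, pencils standing to about 180 mm. Origin: centre of its underside. Leave where it is
- tape_roll: bystander: orange roll of tape lying flat, 96 mm across, 25 mm high. Origin: centre of its underside. Leave where it is
- notebook: bystander: grey notebook lying flat, 105 x 148 x 16 mm. Origin: centre of its underside. Leave where it is
- stapler: bystander: red and black stapler, 140 mm long, 40 mm high. Origin: centre of its underside. Leave where it is
- plant: bystander: small plant in a white pot, 90 mm across, leaves to about 135 mm. Origin: centre of its underside. Leave where it is
- eraser: bystander: white eraser, 70 x 32 x 18 mm. Origin: centre of its underside. Leave where it is
Not all that is in view belongs to the job. Several things look just like the bowl: the one meant starts farthest to the robot's left.

How it is judged (in metres and radians):
On the way, in this order (a step that is already met when the one before it is completed fails the run):
1. every sample board hangs on the spare hook (x of board_oak in the frame of hook_spare between -0.182 and -0.008 m and y of board_oak in the frame of hook_spare between -0.018 and 0.018 m and z of board_oak in the frame of hook_spare between 0.089 and 0.103 m and angle between each of board_oak, board_blue, board_green's own z axis and vertical below 0.3 rad and x of board_blue in the frame of hook_spare between -0.182 and -0.008 m and y of board_blue in the frame of hook_spare between -0.018 and 0.018 m and z of board_blue in the frame of hook_spare between 0.089 and 0.103 m and x of board_green in the frame of hook_spare between -0.182 and -0.008 m and y of board_green in the frame of hook_spare between -0.018 and 0.018 m and z of board_green in the frame of hook_spare between 0.089 and 0.103 m), for 0.2 s.
2. a bead lies in the scoop, lifted out above the trough (((distance between bead1 and scoop_in below 0.05 m and height (world z) of bead1 above 0.085 m) or (distance between bead2 and scoop_in below 0.05 m and height (world z) of bead2 above 0.085 m) or (distance between bead3 and scoop_in below 0.05 m and height (world z) of bead3 above 0.085 m) or (distance between bead4 and scoop_in below 0.05 m and height (world z) of bead4 above 0.085 m) or (distance between bead5 and scoop_in below 0.05 m and height (world z) of bead5 above 0.085 m))), for 0.2 s.
3. every bead is in the bowl (horizontal distance between each of bead1, bead2, bead3, bead4, bead5 and bowl below 0.068 m and z of bead1 in the frame of bowl between 0.01 and 0.058 m and z of bead2 in the frame of bowl between 0.01 and 0.058 m and z of bead3 in the frame of bowl between 0.01 and 0.058 m and z of bead4 in the frame of bowl between 0.01 and 0.058 m and z of bead5 in the frame of bowl between 0.01 and 0.058 m), for 0.2 s.
At the end, for the whole second after the job is handed in: Boards on the spare hook's bar and scoop on its old hook, upright within 17 deg, window edge on the bar (-6/+8 mm), between post and lip, within 18 mm of its centre line; all beads in the bowl (centre within 68 mm of its axis, below the rim); bowl upright on the desk; all at rest (all of step 1 and all of step 3 and x of scoop in the frame of hook_full between -0.182 and -0.008 m and y of scoop in the frame of hook_full between -0.018 and 0.018 m and z of scoop in the frame of hook_full between 0.199 and 0.213 m and angle between scoop's own z axis and vertical below 0.3 rad and angle between bowl's own z axis and vertical below 0.15 rad and height (world z) of bowl between -0.01 and 0.01 m and linear speed of each of bead1, bead2, bead3, bead4, bead5, board_oak, board_blue, board_green, scoop, bowl below 0.05 m/s); the robot touches nothing.
It fails at once if the fingers touch a bead (the beads are to be moved with the scoop) (contact force between the fingers and bead1 above 0.3 N or contact force between the fingers and bead2 above 0.3 N or contact force between the fingers and bead3 above 0.3 N or contact force between the fingers and bead4 above 0.3 N or contact force between the fingers and bead5 above 0.3 N).
It fails at once if a bystander is pushed more than 3 cm or knocked over (distance of any of pen_cup, tape_roll, notebook, stapler, plant, eraser from where it was at the start of the episode above 0.03 m or angle between any of pen_cup, tape_roll, notebook, stapler, plant, eraser's own z axis and vertical above 0.4 rad).
Of bead1, bead2, bead3, bead4, bead5 only 3 to 5 are there at a start; the rules pass over those that are not, and their reading is None.
Of board_oak, board_blue, board_green only 2 to 3 are there at a start; the rules pass over those that are not, and their reading is None.
At some moment in a run one of bowl may be knocked a few centimetres aside while the robot is not near it.
It also fails if it takes over 208 s, if anything falls off the work surface, if the arm or the gripper's body presses on something with over 40 N, if the wrist force passes 120 N, or if a joint passes its speed limit or range.

ROBOT

A 6-joint arm with a two-finger parallel gripper is mounted at the origin on the work surface. World frame = base frame: x ahead of the robot, y to its left, z up, the work surface at z = 0. Lengths are in m, angles in degrees, forces in N, time in s.
With the tool pointing down it reaches from about 0.3 to 0.75 m from the base axis. Payload 8.5 kg.
Tool frame: the origin (TCP) lies at the very end of the fingers, on their centre line; the grasp point (between the pads) lies 19 mm behind it; z points along the fingers, y is the line along which they close (so a half turn about z gives the same grasp; the last joint's range is limited). The gripper opens to 85 mm and grips with 20 to 120 N. Pads are 22 mm wide; open, the fingers measure 114 mm over their backs; the gripper's body (76 mm by 85 mm) begins 54 mm behind the grasp point. The pads swing forward as they close: fully open they stand 13 mm farther back than shut.
Start: joints at [51.091, 21.807, 74.336, -0, 83.858, -12.336], TCP at [0.246, 0.492, 0.206] pointing down, gripper open.
Joint ranges: [-178.18, 178.18], [-50.72, 133.34], [12.68, 142.11], [-81.47, 261.47], [9.98, 163.14], [-165.26, 165.26]. Speed limits (degrees/s): [136.94, 136.94, 180, 180, 180, 180].

INTERFACE

Orientations are given as a 3x3 rotation matrix whose columns are the frame's x, y, z axes.
In Python, from rig import env gives the robot as it stands.
- The arm moves only by the tool move_arm, never from a script. Its argument "plan" is a list of rows, each a list of 7 numbers: the turn, a rotation vector about the tool's x, y, z in degrees, then the shift along the tool's x, y, z in cm, then the gripper command: -1 is shut, 1 is fully open, values between are in proportion. In form: [[ax, ay, az, tx, ty, tz, jaw], ...]. A call has 1 to 5 rows; each row is the pose to reach, as a shift and turn from the pose commanded when the call began, along the tool's axes at that moment; what a row does not reach only later rows make up. A row lasts 1/10 s, in which the tool goes at most 50 mm and 8.59 degrees, less where a joint would pass 70% of its speed; a pose out of reach is approached as far as the arm can. A call with a gripper value outside its range is refused whole. The fingers move at their own pace and stop on an object; "squeeze" is the grip in N (left out, the last holds). Time passes only in rows, so rows that repeat a pose let the fingers close. It gives the time, the measured TCP pose, the force, the opening and the grip force at its end, in the units of the state.
- env.observe(): the state, without advancing time (a new reading comes with each control period).
- env.get_image(name): name is "scene" or "top" or "wrist"; returns a dict with "color" (420x560x3 uint8, red, green, blue), "fov_y" (degrees; the focal length in pixels is half the picture's height over the tangent of half this angle, whatever the lens; pixels are square), "cx", "cy" (the principal point, pixels), "distortion" ([k1, k2, p1, p2, k3] as OpenCV has them; the pictures are not rectified), "R" (3x3) and "t" (3): a world point X has camera coordinates R X + t. Camera axes: x right, y down, z forward; pixel columns grow to the right and rows downward; lengths in m; the calibration is good to about 2 mm. A picture is of the moment at which its call begins. There is no depth.
- env.close_job(): hands the job in; it is judged then, once.
Trained networks look in a picture, given as the dict that the camera call returned (one of the last four; its "shot" number tells which), for a name from the list of things; names that differ only in an ending like _2 or _b are one class to them, and where a whole thing is asked for, a point or a joint stands for the part that bears it (a point fixed in the world has none). Each returns a list of dicts, best first, with "conf" (0 to 1); they miss things now and then, are a little off and sometimes report something else, mostly with a low value. They report only what shows in the picture. A call takes as long as a camera call. They do not tell look-alikes from the thing itself.
- env.outline_of(target, picture): "mask" (420x560 bool, what is visible of it) and "bbox" ([centre column, centre row, width, height] in pixels, round what is visible of it).
- env.tip_of(target, picture): "pixel" ([column, row] in pixels: a listed point, or the origin of a listed thing).
The state is a dict: "time_s": time; "q": joint angles; "qvel": joint speeds; "joint_efforts": joint torques, N m; "position": TCP position; "tool_rot": TCP orientation; "ft_force": force on the tool from outside, world axes, zero at the start; "wrist_torque": the same for the moment, N m; "grip_width": finger opening in m; "gripper_force": force on a finger pad.
Only numpy, scipy, OpenCV 4.12 (cv2) and the standard library are available. Lean on these libraries where they do the work, as an engineer would, in place of code of your own. Each camera call takes 0.05 s, during which the arm holds its last target. There are 200 camera calls.

## Working session

There is one attempt and no reset: what is moved stays moved. The work goes in short steps, Python scripts to look and compute and a tool call to move; the robot and the scene stay as the last step left them, time stands still between calls to the robot, and variables do not carry over. Pictures are saved under pics/ and viewed, at most 14 in all, crops included, and the job is handed in when it is done.

Besides the shell and the picture viewer there is one more tool, called after ">>>" as a command line: name --pt "numbers of a row" for each row, then --argument value for the rest. move_arm: Moves the arm, as the interface text tells. Its arguments: {"type":"object","properties":{"plan":{"type":"array"},"squeeze":{"type":"number"}},"required":["plan"]}

```bash
ls; mkdir -p pics
cat > h.py <<'E'
import numpy as np, cv2
from rig import env
def K(p):
    f=p["color"].shape[0]/2/np.tan(np.radians(p["fov_y"])/2)
    return np.array([[f,0,p["cx"]],[0,f,p["cy"]],[0,0,1.]])
def ray(p,uv):
    n=cv2.undistortPoints(np.array(uv,float).reshape(-1,1,2),K(p),np.array(p["distortion"],float)).reshape(-1,2)
    R=np.array(p["R"]);t=np.array(p["t"])
    return -R.T@t,(R.T@np.c_[n,np.ones(len(n))].T).T
def atz(p,uv,z):
    o,d=ray(p,uv); return o+d*((z-o[2])/d[:,2])[:,None]
def proj(p,X):
    R=np.array(p["R"]);t=np.array(p["t"])
    return cv2.projectPoints(np.array(X,float).reshape(-1,1,3),cv2.Rodrigues(R)[0],t,K(p),np.array(p["distortion"],float))[0].reshape(-1,2)
def tri(ps,uvs):
    A=np.zeros((3,3));b=np.zeros(3)
    for p,uv in zip(ps,uvs):
        o,d=ray(p,[uv]);d=d[0]/np.linalg.norm(d[0]);M=np.eye(3)-np.outer(d,d);A+=M;b+=M@o
    return np.linalg.solve(A,b)
def save(p,n,s=1.0):
    cv2.imwrite("pics/"+n,cv2.resize(cv2.cvtColor(p["color"],cv2.COLOR_RGB2BGR),None,fx=s,fy=s))
E
python3 - <<'E'
from h import *
np.set_printoptions(precision=3,suppress=True)
s=env.get_image("scene");t=env.get_image("top")
save(s,"s0.png",1.4);save(t,"t0.png",1.4)
o=env.observe();print(o["position"],o["tool_rot"],o["time_s"])
for n in "hook_full hook_spare board_oak board_blue board_green scoop trough trough_near trough_far bead1 bead2 bead3 bead5 bowl pen_cup tape_roll notebook stapler plant eraser".split():
    for nm,p in(("s",s),("t",t)):
        print(n,nm,[(np.round(d["pixel"]).tolist(),round(d["conf"],2)) for d in env.tip_of(n,p)[:4]])
for p in(s,t): print(-np.array(p["R"]).T@p["t"],p["fov_y"],p["distortion"])
print(env.observe()["time_s"])
E
```

```text
pics
[0.246 0.492 0.206] [[-0.894  0.447 -0.001]
 [ 0.447  0.894 -0.001]
 [ 0.    -0.001 -1.   ]] 0.1
hook_full s [([409.0, 237.0], 0.78), ([392.0, 193.0], 0.5), ([164.0, 265.0], 0.46)]
hook_full t [([133.0, 191.0], 0.85), ([128.0, 230.0], 0.31)]
hook_spare s [([339.0, 262.0], 0.88), ([225.0, 205.0], 0.6), ([266.0, 237.0], 0.49), ([347.0, 300.0], 0.41)]
hook_spare t [([212.0, 173.0], 0.76)]
board_oak s [([410.0, 237.0], 0.19)]
board_oak t []
board_blue s [([391.0, 193.0], 0.59)]
board_blue t [([128.0, 219.0], 0.62), ([374.0, 224.0], 0.57)]
board_green s [([388.0, 186.0], 0.64), ([265.0, 225.0], 0.38)]
board_green t [([128.0, 232.0], 0.7), ([286.0, 218.0], 0.42)]
scoop s [([421.0, 174.0], 0.94), ([391.0, 188.0], 0.66)]
scoop t [([111.0, 184.0], 0.65)]
trough s [([262.0, 257.0], 0.92)]
trough t [([282.0, 201.0], 0.76), ([125.0, 198.0], 0.37)]
trough_near s [([257.0, 226.0], 0.83), ([400.0, 206.0], 0.64), ([400.0, 284.0], 0.28)]
trough_near t [([272.0, 238.0], 0.67)]
trough_far s [([268.0, 284.0], 0.88)]
trough_far t [([288.0, 170.0], 0.74)]
bead1 s [([268.0, 238.0], 0.47), ([250.0, 240
[... 872 characters left out ...]
0.91), ([373.0, 221.0], 0.71)]
pen_cup s [([402.0, 285.0], 0.24)]
pen_cup t [([263.0, 134.0], 0.81)]
tape_roll s [([303.0, 318.0], 0.52)]
tape_roll t [([315.0, 144.0], 0.9)]
notebook s [([145.0, 318.0], 0.96), ([249.0, 229.0], 0.69)]
notebook t [([387.0, 166.0], 0.7)]
stapler s [([397.0, 284.0], 0.96)]
stapler t [([170.0, 145.0], 0.96)]
plant s [([348.0, 304.0], 0.77)]
plant t [([227.0, 134.0], 0.56)]
eraser s [([224.0, 205.0], 0.76), ([346.0, 304.0], 0.46), ([392.0, 193.0], 0.36)]
eraser t [([298.0, 280.0], 0.7), ([373.0, 223.0], 0.48)]
[ 1.279 -0.27   0.845] 56.655080065016385 [0.015 0.    0.    0.    0.   ]
[ 0.254 -0.055  1.455] 45.303834092369115 [-0.142  0.     0.     0.     0.   ]
2.1
```

View pictures.

View pics/s0.png

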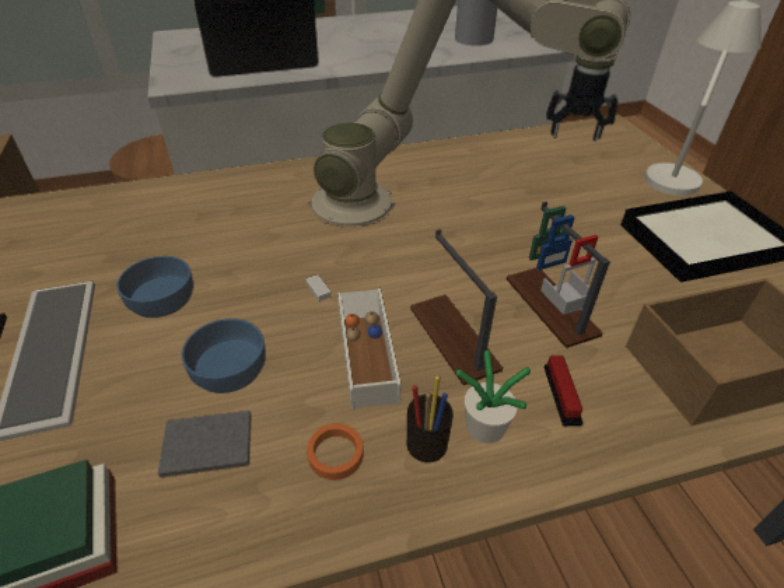

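View pics/t0.png

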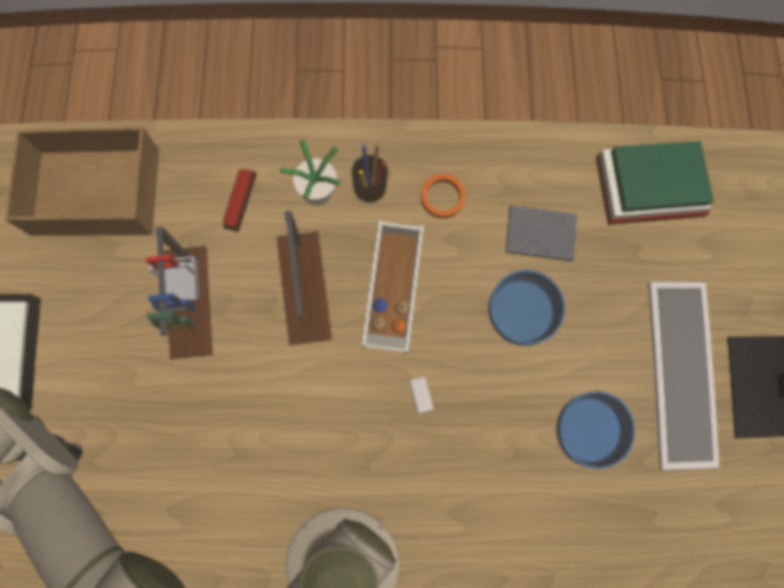

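Run:
```python
from h import *
s=env.get_image("scene");t=env.get_image("top")
np.save("pics/s.npy",s,allow_pickle=True);np.save("pics/t.npy",t,allow_pickle=True)
def crop(p,u,v,w,h,f): return cv2.resize(p["color"][v:v+h,u:u+w,::-1],None,fx=f,fy=f,interpolation=cv2.INTER_CUBIC)
a=crop(t,95,140,150,120,4)
b=crop(s,290,130,150,150,4)
cv2.imwrite("pics/c1.png",a);cv2.imwrite("pics/c2.png",b)
```

```text
(no output)
```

View pics/c1.png

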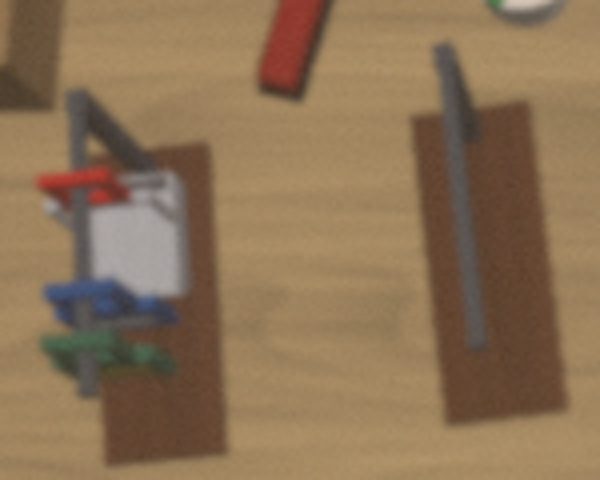

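View pics/c2.png

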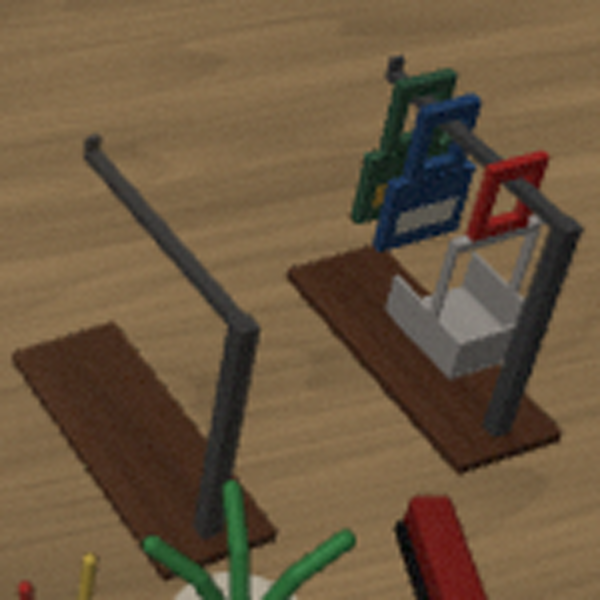

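```bash
cat > hooks.py <<'E'
from h import *
from scipy.optimize import least_squares
np.set_printoptions(precision=4,suppress=True)
s=np.load("pics/s.npy",allow_pickle=True).item();t=np.load("pics/t.npy",allow_pickle=True).item()
T=lambda u,v:(95+(u+.5)/4-.5,140+(v+.5)/4-.5)
S=lambda u,v:(290+(u+.5)/4-.5,130+(v+.5)/4-.5)
def fit(tp,te,sl,sp,name):
    L=np.array([[.007,0,.205],[-.19,0,.21],[-.1875,0,.213],[.007,0,.205]])
    def W(q): 
        c,sn=np.cos(q[2]),np.sin(q[2]);return L@np.array([[c,sn,0],[-sn,c,0],[0,0,1]])+[q[0],q[1],0]
    def res(q):
        w=W(q);return np.r_[(proj(t,w[:2])-[T(*tp),T(*te)]).ravel(),(proj(s,w[2:])-[S(*sl),S(*sp)]).ravel()]
    r=least_squares(res,[.55,.2,0]);print(name,r.x[:2],np.degrees(r.x[2]),r.fun);return r.x
fit((443,50),(478,347),(92,138),(243,323),"spare")
fit((79,98),(89,392),(396,62),(572,225),"full")
# foot
for n,c in(("spare foot",[(412,117),(527,102),(567,408),(445,424)]),("full foot",[(209,144),(227,455),(107,465)])):
    print(n,atz(t,[T(*x) for x in c],.012))
# trough
for n in("bowl","trough_near","trough_far","bead1"):
    for p,nm in((s,"s"),(t,"t")):
        pass
print("top trough near/far", atz(t,[(272,238),(288,170)],.01),"scene",atz(s,[(257,226),(268,284)],.01))
print("bowl rim",[atz(t,[(526/1.4,307/1.4)],.06)],"base net",atz(t,[(373,221)],0),atz(s,[(165,263)],0))
print("beads",atz(t,[(380/1.4,305/1.4),(403/1.4,307/1.4),(379/1.4,324/1.4),(400/1.4,327/1.4)],.025))
b=atz(t,[(375,223),(422,227),(408,350),(365,345)],.062);
print("trough top",atz(t,np.array([(379,222),(423,227),(408,351),(363,345)])/1.4,.062))
print("scoop/boards", atz(t,[T(95,297),T(88,345)],.217), atz(t,[T(75,180)],.217))
E
python3 hooks.py
```

```text
spare [0.6546 0.099 ] 8.197991177240835 [-0.4799  0.5043 -0.6374 -0.0802 -0.5673  0.7803 -0.409   0.5381]
full [0.625 0.34 ] 6.727354777772533 [-1.4276 -0.6385 -0.6842 -0.1367 -0.8082  0.4006 -1.4243  0.5884]
spare foot [[0.6737 0.144  0.012 ]
 [0.6857 0.0584 0.012 ]
 [0.4558 0.0248 0.012 ]
 [0.4436 0.1128 0.012 ]]
full foot [[0.6524 0.2957 0.012 ]
 [0.4198 0.2706 0.012 ]
 [0.4116 0.3586 0.012 ]]
top trough near/far [[ 0.4672 -0.0782  0.01  ]
 [ 0.6723 -0.1255  0.01  ]] scene [[ 0.4596 -0.0866  0.01  ]
 [ 0.6765 -0.1111  0.01  ]]
bowl rim [array([[ 0.5145, -0.3727,  0.06  ]])] base net [[ 0.5205 -0.378   0.    ]] [[ 0.5223 -0.3673  0.    ]]
beads [[ 0.5238 -0.0762  0.025 ]
 [ 0.5199 -0.1237  0.025 ]
 [ 0.4841 -0.0742  0.025 ]
 [ 0.4781 -0.1174  0.025 ]]
trough top [[ 0.6912 -0.0732  0.062 ]
 [ 0.6812 -0.164   0.062 ]
 [ 0.424  -0.1316  0.062 ]
 [ 0.4357 -0.042   0.062 ]]
scoop/boards [[0.4956 0.3138 0.217 ]
 [0.4648 0.3164 0.217 ]] [[0.5719 0.3319 0.217 ]]
```

```bash
cat >> h.py <<'E'
from scipy.spatial.transform import Rotation as Ro
HF=(np.array([.625,.339,0]),6.4); HS=(np.array([.6546,.099,0]),8.2); TR=(np.array([.571,-.1043,0]),-7.1)
def fr(H,v): return H[0]+Ro.from_euler('z',H[1],degrees=True).apply(v)
def down(yaw): # tool x along -frame x, tool y along frame y, z down
    return Ro.from_euler('z',yaw,degrees=True).as_matrix()@np.diag([-1,1,-1.])
def rel(P,Rm,P0=None,R0=None,say=""):
    o=env.observe()
    if P0 is None: P0=np.array(o["position"])
    if R0 is None: R0=np.array(o["tool_rot"])
    rv=np.degrees(Ro.from_matrix(R0.T@Rm).as_rotvec()); sh=R0.T@(np.array(P)-P0)*100
    print(say,"rot",np.round(rv,2),"cm",np.round(sh,2),"rows",round(max(np.linalg.norm(rv)/8.59,np.linalg.norm(sh)/5),1)); return np.array(P),Rm
E
python3 - <<'E'
from h import *
a=rel((.30,.45,.30),down(6.4),say="1")
b=rel(fr(HF,[-.154,0,.30]),down(6.4),*a,say="2")
E
```

```text
1 rot [ -0.    -0.   -32.98] cm [-6.7  -1.33 -9.36] rows 3.8
2 rot [0. 0. 0.] cm [-15.66 -14.65   0.  ] rows 4.3
```

>>> move_arm --pt "0 0 -33 -6.7 -1.3 -9.4 1" --pt "0 0 -33 -6.7 -1.3 -9.4 1" --pt "0 0 -33 -6.7 -1.3 -9.4 1" --pt "0 0 -33 -6.7 -1.3 -9.4 1" --pt "0 0 -33 -6.7 -1.3 -9.4 1"

```text
time_s: 2.7
position: [0.3004, 0.4501, 0.3007]
tool_rot: [[-0.994, -0.112, 0.0], [-0.112, 0.994, 0.0], [-0.0, 0.0, -1.0]]
ft_force: [0.5, -0.4, -0.9]
grip_width: 0.0856
gripper_force: 0.0
```

>>> move_arm --pt "0 0 0 -15.7 -14.7 0 1" --pt "0 0 0 -15.7 -14.7 0 1" --pt "0 0 0 -15.7 -14.7 0 1" --pt "0 0 0 -15.7 -14.7 0 1" --pt "0 0 0 -15.7 -14.7 0 1"

```text
time_s: 3.2
position: [0.4754, 0.3191, 0.2991]
tool_rot: [[-0.995, -0.105, -0.001], [-0.105, 0.995, -0.001], [0.001, -0.001, -1.0]]
ft_force: [0.1, 0.6, -0.4]
grip_width: 0.0857
gripper_force: 0.0
```

Run:
```python
from h import *
np.set_printoptions(precision=3,suppress=True)
w=env.get_image("wrist");np.save("pics/w1.npy",w,allow_pickle=True);save(w,"w1.png",1.4)
o=env.observe();print(o["position"],o["tool_rot"],-np.array(w["R"]).T@w["t"])
for n in("board_green","board_blue","scoop"):
    m=env.outline_of(n,w)[:1];print(n,[(d["bbox"],d["conf"]) for d in m])
```

```text
[0.476 0.319 0.299] [[-0.995 -0.105 -0.001]
 [-0.105  0.995 -0.001]
 [ 0.002 -0.001 -1.   ]] [0.395 0.312 0.467]
board_green [([288.2, 186.9, 81.8, 44.5], 0.81)]
board_blue [([288.7, 223.9, 77.4, 50.4], 0.79)]
scoop [([287.1, 282.5, 77.0, 109.3], 0.71)]
```

View pics/w1.png

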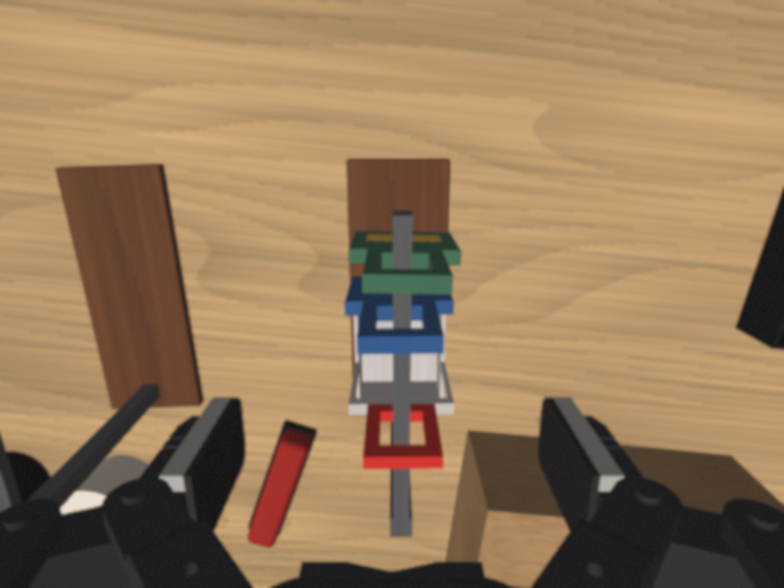

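Run:
```python
from h import *
np.set_printoptions(precision=4,suppress=True)
w=np.load("pics/w1.npy",allow_pickle=True).item()
px={"greenL":(362,284),"greenR":(452,284),"blueL":(357,343),"blueR":(443,343),"redL":(362.5,461),"redR":(442.5,461)}
for k,v in px.items():
    X=atz(w,[np.array(v)/1.4],.217)[0];print(k,X,Ro.from_euler('z',-6.4,degrees=True).apply(X-HF[0]))
for k,v,z in(("lip",(402,213),.215),("bar end post",(400.5,520),.205),("bar mid",(401,400),.205)):
    X=atz(w,[np.array(v)/1.4],z)[0];print(k,X,Ro.from_euler('z',-6.4,degrees=True).apply(X-HF[0]))
c=np.array([(58,168),(162,164),(202,403),(114,407)])/1.4
print(atz(w,c,.012), atz(w,[np.array((347.,159.))/1.4,np.array((449,159))/1.4],.012))
```

```text
greenL [0.4695 0.305  0.217 ] [-0.1583 -0.0165  0.217 ]
greenR [0.4647 0.3505 0.217 ] [-0.158   0.0293  0.217 ]
blueL [0.5021 0.3052 0.217 ] [-0.1259 -0.0199  0.217 ]
blueR [0.4973 0.3503 0.217 ] [-0.1256  0.0255  0.217 ]
redL [0.5744 0.3144 0.217 ] [-0.053  -0.0188  0.217 ]
redR [0.5696 0.3599 0.217 ] [-0.0527  0.0269  0.217 ]
lip [0.4319 0.3213 0.215 ] [-0.1938  0.0039  0.215 ]
bar end post [0.6234 0.3419 0.205 ] [-0.0013  0.003   0.205 ]
bar mid [0.5399 0.3329 0.205 ] [-0.0853  0.0035  0.205 ]
[[0.4546 0.0311 0.012 ]
 [0.4416 0.1192 0.012 ]
 [0.6704 0.1508 0.012 ]
 [0.6838 0.0638 0.012 ]] [[0.4206 0.2764 0.012 ]
 [0.4114 0.3633 0.012 ]]
```

```bash
sed -i 's/^HF=.*/HF=(np.array([.621,.342,0]),6.2); HS=(np.array([.652,.1045,0]),8.1); TR=(np.array([.571,-.1043,0]),-7.1)/' h.py
python3 - <<'E'
from h import *
env.get_image("wrist")
print(env.observe()["position"],env.observe()["qvel"])
rel((.467,.3275,.182),down(6.2))
E
```

```text
[0.47147515 0.32274384 0.30043675] [ 0.48705249 -0.34567003 -0.05186842 -0.09189939 -0.03246165 -0.57270251]
 rot [ 0.01 -0.02  0.24] cm [ 0.39  0.52 11.84] rows 2.4
```

>>> move_arm --pt "0 0 0.2 0.4 0.5 4 1" --pt "0 0 0.2 0.4 0.5 8 1" --pt "0 0 0.2 0.4 0.5 11.8 1" --pt "0 0 0.2 0.4 0.5 11.8 1" --pt "0 0 0.2 0.4 0.5 11.8 1"

```text
time_s: 3.95
position: [0.4677, 0.3273, 0.1838]
tool_rot: [[-0.994, -0.11, 0.001], [-0.11, 0.994, 0.0], [-0.001, 0.0, -1.0]]
ft_force: [-0.2, 0.5, 0.2]
grip_width: 0.0856
gripper_force: 0.0
```

>>> move_arm --pt "0 0 0 0 0 0 -1" --pt "0 0 0 0 0 0 -1" --pt "0 0 0 0 0 0 -1" --pt "0 0 0 0 0 0 -1" --pt "0 0 0 0 0 0 -1" --squeeze 60

```text
time_s: 4.45
position: [0.4686, 0.3265, 0.1844]
tool_rot: [[-0.994, -0.108, 0.003], [-0.108, 0.994, 0.001], [-0.003, 0.001, -1.0]]
ft_force: [-1.9, 0.8, 7.4]
grip_width: 0.0427
gripper_force: 59.7
```

>>> move_arm --pt "0 0 0 0 0 0 -1" --pt "0 0 0 0 0 0 -1" --pt "0 0 0 0 0 0 -1" --pt "0 0 0 0 0 0 -1" --pt "0 0 0 0 0 0 -1"

```text
time_s: 4.95
position: [0.4686, 0.3266, 0.1844]
tool_rot: [[-0.994, -0.108, 0.003], [-0.108, 0.994, 0.001], [-0.003, 0.001, -1.0]]
ft_force: [-2.2, -0.3, 8.0]
grip_width: 0.0426
gripper_force: 59.7
```

>>> move_arm --pt "0 0 0 0 0 -1 -1" --pt "0 0 0 0 0 -2 -1" --pt "0 0 0 0 0 -2 -1" --pt "0 0 0 0 0 -2 -1"

```text
time_s: 5.35
position: [0.4681, 0.3263, 0.2026]
tool_rot: [[-0.994, -0.108, 0.0], [-0.108, 0.994, 0.0], [-0.0, 0.0, -1.0]]
ft_force: [-0.6, -0.9, -1.1]
grip_width: 0.043
gripper_force: 60.9
```

Run:
```python
from h import *
w=env.get_image("wrist");s=env.get_image("scene")
cv2.imwrite("pics/w2.png",np.hstack([w["color"][100:400,100:500,::-1],cv2.resize(s["color"][100:250,320:520,::-1],None,fx=2,fy=2)]))
print(env.observe()["ft_force"],env.observe()["position"])
```

```text
[-0.81980847 -0.2477487  -0.81170834] [0.46790759 0.3262128  0.20206325]
```

View pics/w2.png

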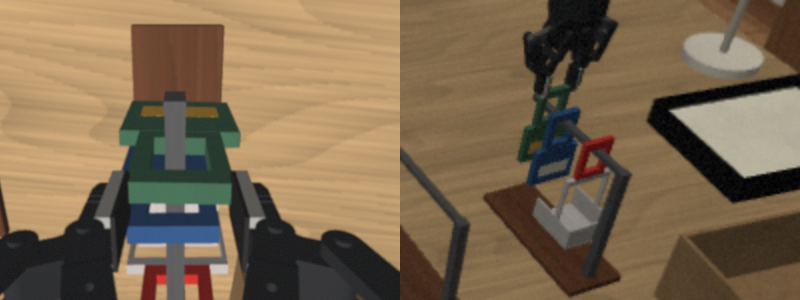

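Run:
```python
from h import *
o=env.observe();P=np.array(o["position"]);R=np.array(o["tool_rot"])
A=rel(P+R@[.07,0,-.02],down(6.2),P,R,"A")
B=rel(fr(HS,[-.235,0,A[0][2]]),down(8.1),*A,say="B")
```

```text
A rot [-0.01 -0.04  0.02] cm [ 7. -0. -2.] rows 1.5
B rot [ 0.   0.  -1.9] cm [  0.58 -24.81   0.  ] rows 5.0
```

>>> move_arm --pt "0 0 0 2 0 0 -1" --pt "0 0 0 4.5 0 0 -1" --pt "0 0 0 7 0 0 -1" --pt "0 0 0 7 0 -2 -1" --pt "0 0 0 7 0 -2 -1"

```text
time_s: 5.95
position: [0.3989, 0.3191, 0.2242]
tool_rot: [[-0.994, -0.109, 0.004], [-0.109, 0.994, 0.002], [-0.004, 0.001, -1.0]]
ft_force: [-0.2, -1.0, -0.6]
grip_width: 0.043
gripper_force: 61.2
```

>>> move_arm --pt "0 0 -1 0.3 -3 0 -1" --pt "0 0 -1.9 0.3 -7 0 -1" --pt "0 0 -1.9 0.3 -12.4 0 -1" --pt "0 0 -1.9 0.3 -12.4 0 -1"

```text
time_s: 6.35
position: [0.4097, 0.1912, 0.2216]
tool_rot: [[-0.991, -0.136, -0.001], [-0.136, 0.991, -0.001], [0.001, -0.001, -1.0]]
ft_force: [0.1, 0.5, -0.8]
grip_width: 0.0427
gripper_force: 61.4
```

>>> move_arm --pt "0 0 0 0.1 -4 0 -1" --pt "0 0 0 0.2 -8 0 -1" --pt "0 0 0 0.6 -12.4 0 -1" --pt "0 0 0 0.6 -12.4 0 -1" --pt "0 0 0 0.6 -12.4 0 -1"

```text
time_s: 6.85
position: [0.4208, 0.0711, 0.2219]
tool_rot: [[-0.99, -0.139, -0.001], [-0.139, 0.99, 0.0], [0.001, 0.001, -1.0]]
ft_force: [0.4, 0.8, -1.7]
grip_width: 0.043
gripper_force: 61.5
```

Run:
```python
from h import *
w=env.get_image("wrist");w=env.get_image("wrist");np.save("pics/w3.npy",w,allow_pickle=True);save(w,"w3.png",1.4)
print(env.observe()["ft_force"],env.observe()["position"],env.observe()["tool_rot"])
print(fr(HS,[-.235,0,0]))
print(proj(w,[fr(HS,[-.1875,0,.215]),fr(HS,[-.19,-.005,.205]),fr(HS,[-.19,.005,.205]),fr(HS,[0,-.005,.205]),fr(HS,[0,.005,.205])])*1.4)
```

```text
[ 0.23309409  1.06659928 -0.3034967 ] [0.42056983 0.072293   0.22205235] [[-9.89851694e-01 -1.42103449e-01 -4.82769864e-04]
 [-1.42103639e-01  9.89851711e-01  3.83548075e-04]
 [ 4.23367072e-04  4.48259066e-04 -9.99999810e-01]]
[0.41934444 0.07138821 0.        ]
[[386.79798918 464.62128987]
 [374.9943576  444.71911251]
 [398.93574621 444.7068689 ]
 [378.41166672 757.30471177]
 [397.385083   757.28782444]]
```

View pics/w3.png

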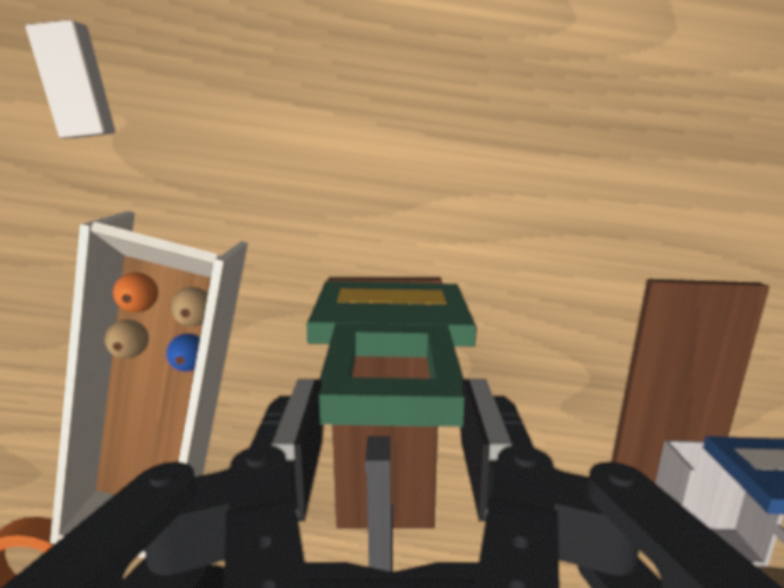

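```bash
sed -i 's/HS=(np.array(\[.652,.1045,0\]),8.1)/HS=(np.array([.653,.1005,0]),8.2)/' h.py
python3 - <<'E'
from h import *
A=rel(fr(HS,[-.235,0,.2035]),down(8.2),say="A")
B=rel(fr(HS,[-.06,0,.2035]),down(8.2),*A,say="B")
E
```

```text
A rot [ 0.03 -0.02 -0.03] cm [ 0.09 -0.52  1.86] rows 0.4
B rot [0. 0. 0.] cm [-17.5  -0.    0. ] rows 3.5
```

>>> move_arm --pt "0 0 0 0.1 -0.5 1.8 -1" --pt "0 0 0 0.1 -0.5 1.8 -1" --pt "0 0 0 0.1 -0.5 1.8 -1"

```text
time_s: 7.25
position: [0.4202, 0.0673, 0.2045]
tool_rot: [[-0.99, -0.143, -0.001], [-0.143, 0.99, 0.0], [0.001, 0.0, -1.0]]
ft_force: [-0.3, 0.1, -1.2]
grip_width: 0.0427
gripper_force: 61.5
```

>>> move_arm --pt "0 0 0 -2 0 0 -1" --pt "0 0 0 -4.5 0 0 -1" --pt "0 0 0 -7 0 0 -1" --pt "0 0 0 -9.5 0 0 -1" --pt "0 0 0 -12 0 0 -1"

```text
time_s: 7.75
position: [0.5403, 0.0844, 0.2052]
tool_rot: [[-0.99, -0.142, 0.001], [-0.142, 0.99, 0.0], [-0.001, -0.0, -1.0]]
ft_force: [0.4, 0.0, -0.7]
grip_width: 0.0429
gripper_force: 61.5
```

>>> move_arm --pt "0 0 0 -2 0 0 -1" --pt "0 0 0 -4 0 0 -1" --pt "0 0 0 -5.5 0 0 -1" --pt "0 0 0 -5.5 0 0 -1" --pt "0 0 0 -5.5 0 0 -1"

```text
time_s: 8.25
position: [0.5932, 0.0917, 0.2046]
tool_rot: [[-0.99, -0.142, -0.0], [-0.142, 0.99, -0.0], [0.0, 0.0, -1.0]]
ft_force: [-0.1, -0.4, -0.9]
grip_width: 0.0424
gripper_force: 61.5
```

Run:
```python
from h import *
w=env.get_image("wrist");s=env.get_image("scene")
cv2.imwrite("pics/w4.png",np.hstack([w["color"][120:420,100:500,::-1],cv2.resize(s["color"][140:290,270:470,::-1],None,fx=2,fy=2)]))
rel(fr(HS,[-.06,0,.182]),down(8.2))
```

```text
rot [ 0.    0.01 -0.05] cm [-0.08  0.04  2.28] rows 0.5
```

View pics/w4.png

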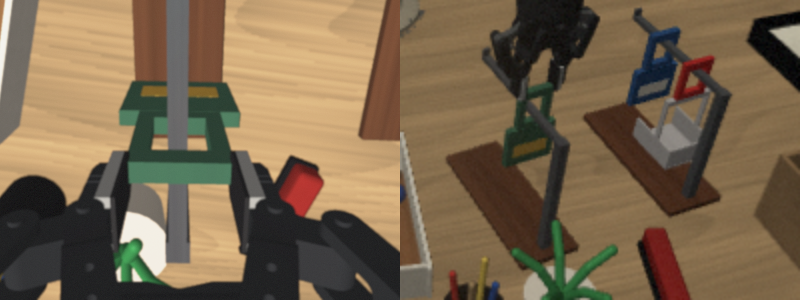

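>>> move_arm --pt "0 0 0 0 0 1 -1" --pt "0 0 0 0 0 2.1 -1" --pt "0 0 0 0 0 2.1 -1" --pt "0 0 0 0 0 2.1 0.3" --pt "0 0 0 0 0 2.1 1"

```text
time_s: 8.85
position: [0.5931, 0.0911, 0.1828]
tool_rot: [[-0.99, -0.141, -0.001], [-0.141, 0.99, 0.0], [0.001, 0.0, -1.0]]
ft_force: [-0.3, -0.2, -0.6]
grip_width: 0.0684
gripper_force: 0.0
```

>>> move_arm --pt "0 0 0 0 0 0 1" --pt "0 0 0 0 0 0 1" --pt "0 0 0 0 0 -3 1" --pt "0 0 0 0 0 -7 1" --pt "0 0 0 0 0 -11 1"

```text
time_s: 9.35
position: [0.5932, 0.0911, 0.2945]
tool_rot: [[-0.99, -0.141, -0.001], [-0.141, 0.99, 0.0], [0.001, 0.0, -1.0]]
ft_force: [0.1, -0.3, -0.3]
grip_width: 0.0854
gripper_force: 0.0
```

>>> move_arm --pt "0 0 2 8 12 0 1" --pt "0 0 2 8 12 0 1" --pt "0 0 2 8 12 0 1" --pt "0 0 2 8 12 0 1" --pt "0 0 2 8 12 0 1"

```text
time_s: 9.85
position: [0.497, 0.1991, 0.2936]
tool_rot: [[-0.994, -0.108, 0.001], [-0.108, 0.994, -0.0], [-0.001, -0.0, -1.0]]
ft_force: [1.3, -0.2, -0.8]
grip_width: 0.0855
gripper_force: 0.0
```

>>> move_arm --pt "0 0 0 4 11 0 1" --pt "0 0 0 4 11 0 1" --pt "0 0 0 4 11 0 1" --pt "0 0 0 4 11 0 1" --pt "0 0 0 4 11 0 1"

```text
time_s: 10.35
position: [0.4468, 0.3029, 0.293]
tool_rot: [[-0.994, -0.106, -0.0], [-0.106, 0.994, -0.001], [0.0, -0.001, -1.0]]
ft_force: [-0.1, -1.6, 0.3]
grip_width: 0.0852
gripper_force: 0.0
```

Run:
```python
from h import *
np.set_printoptions(precision=4,suppress=True)
w=env.get_image("wrist");w=env.get_image("wrist")
m=env.outline_of("board_blue",w);print([(d["bbox"],d["conf"]) for d in m])
mk=m[0]["mask"]
# top strip: brighter blue at lower rows
hsv=cv2.cvtColor(w["color"],cv2.COLOR_RGB2HSV)
vs,us=np.nonzero(mk); vmax=vs.max()
for v in range(vmax-14,vmax+1):
    u=us[vs==v];print(v,u.min() if len(u) else 0,u.max() if len(u) else 0,hsv[v,u,2].mean() if len(u) else 0)
print(env.observe()["position"])
np.save("pics/w5.npy",w,allow_pickle=True)
print(atz(w,[(m[0]["bbox"][0],vmax)],.217))
rel((.4997,.3277,.184),down(6.2))
```

```text
[([301.4, 258.2, 81.3, 62.3], 0.88)]
277 274 334 71.44262295081967
278 274 334 72.11475409836065
279 274 334 85.67213114754098
280 274 334 112.37704918032787
281 274 334 132.98360655737704
282 274 334 140.91803278688525
283 274 334 142.1639344262295
284 274 334 141.9016393442623
285 274 334 141.7377049180328
286 274 334 141.72131147540983
287 274 334 141.8360655737705
288 274 333 142.0
289 274 333 141.95
290 275 333 142.16949152542372
291 278 330 146.87179487179486
[0.4468 0.3025 0.2932]
[[0.5048 0.3268 0.217 ]]
 rot [-0.02 -0.01 -0.2 ] cm [-5.53  1.95 10.92] rows 2.5
```

Run:
```python
from h import *
w=np.load("pics/w5.npy",allow_pickle=True).item()
X=atz(w,[(303.9,285.5)],.217)[0];print(X)
rel((X[0],X[1],.184),down(6.2))
```

```text
[0.49995297 0.32807822 0.217     ]
 rot [-0.02 -0.01 -0.2 ] cm [-5.56  1.99 10.92] rows 2.5
```

>>> move_arm --pt "0 0 0 -4 2 1 1" --pt "0 0 -0.2 -5.6 2 3 1" --pt "0 0 -0.2 -5.6 2 7 1" --pt "0 0 -0.2 -5.6 2 10.9 1" --pt "0 0 -0.2 -5.6 2 10.9 1"

```text
time_s: 11.0
position: [0.4979, 0.3277, 0.1795]
tool_rot: [[-0.994, -0.109, -0.01], [-0.109, 0.994, -0.004], [0.01, -0.003, -1.0]]
ft_force: [-0.8, 0.3, -0.3]
grip_width: 0.0853
gripper_force: 0.0
```

>>> move_arm --pt "0 0 0 0 0 0 1" --pt "0 0 0 0 0 0 -1" --pt "0 0 0 0 0 0 -1" --pt "0 0 0 0 0 0 -1" --pt "0 0 0 0 0 0 -1"

```text
time_s: 11.5
position: [0.5, 0.3298, 0.1866]
tool_rot: [[-0.994, -0.11, 0.003], [-0.11, 0.994, 0.001], [-0.004, 0.001, -1.0]]
ft_force: [-1.0, -1.8, 8.8]
grip_width: 0.0423
gripper_force: 59.6
```

>>> move_arm --pt "0 0 0 0 0 0 -1" --pt "0 0 0 0 0 0 -1" --pt "0 0 0 0 0 -1 -1" --pt "0 0 0 0 0 -2 -1" --pt "0 0 0 0 0 -2 -1"

```text
time_s: 12.0
position: [0.5, 0.3299, 0.2065]
tool_rot: [[-0.994, -0.11, 0.003], [-0.11, 0.994, 0.001], [-0.003, 0.001, -1.0]]
ft_force: [0.3, -0.6, -1.1]
grip_width: 0.0419
gripper_force: 60.7
```

Run:
```python
from h import *
o=env.observe();print(o["position"],o["ft_force"],o["grip_width"])
P=np.array(o["position"]);R=np.array(o["tool_rot"])
A=P+R@[.105,0,0],R
B=rel(fr(HS,[-.235,0,P[2]]),down(8.2),*A,say="B")
```

```text
[0.49998093 0.32994018 0.20645102] [ 0.32118338 -0.60061438 -1.14902957] 0.04185324133252548
B rot [ 0.05  0.19 -1.87] cm [  0.31 -25.26  -0.06] rows 5.1
```

>>> move_arm --pt "0 0 0 2 0 0 -1" --pt "0 0 0 5 0 0 -1" --pt "0 0 0 8 0 0 -1" --pt "0 0 0 10.5 0 0 -1" --pt "0 0 0 10.5 0 0 -1"

```text
time_s: 12.5
position: [0.3924, 0.318, 0.2049]
tool_rot: [[-0.994, -0.112, -0.001], [-0.112, 0.994, -0.0], [0.001, 0.0, -1.0]]
ft_force: [-0.7, 0.5, -1.0]
grip_width: 0.0421
gripper_force: 60.8
```

>>> move_arm --pt "0 0 -1 0.2 -3 0 -1" --pt "0 0 -1.9 0.3 -7 0 -1" --pt "0 0 -1.9 0.3 -12.6 0 -1" --pt "0 0 -1.9 0.3 -12.6 0 -1"

```text
time_s: 12.9
position: [0.407, 0.1888, 0.2045]
tool_rot: [[-0.99, -0.139, 0.0], [-0.139, 0.99, -0.001], [-0.0, -0.001, -1.0]]
ft_force: [-0.3, 1.0, -0.4]
grip_width: 0.0418
gripper_force: 61.0
```

>>> move_arm --pt "0 0 0 0.1 -4 0 -1" --pt "0 0 0 0.2 -8 0 -1" --pt "0 0 0 0.5 -12.6 0 -1" --pt "0 0 0 0.5 -12.6 0 -1" --pt "0 0 0 0.5 -12.6 0 -1"

```text
time_s: 13.4
position: [0.4196, 0.0665, 0.2045]
tool_rot: [[-0.99, -0.141, 0.0], [-0.141, 0.99, 0.0], [-0.0, 0.0, -1.0]]
ft_force: [-0.3, 0.1, 0.0]
grip_width: 0.0418
gripper_force: 61.2
```

Run:
```python
from h import *
env.get_image("top")
o=env.observe();print(o["position"],o["ft_force"],o["grip_width"])
B=rel(fr(HS,[-.235,0,.205]),down(8.2),say="B")
C=rel(fr(HS,[-.115,0,.205]),down(8.2),*B,say="C")
```

```text
[0.4193369  0.06735546 0.20442767] [ 0.67375056 -0.47611678 -0.41636097] 0.0419456222401084
B rot [ 0.02  0.01 -0.  ] cm [-0.1  -0.05 -0.06] rows 0.0
C rot [0. 0. 0.] cm [-12.  -0.   0.] rows 2.4
```

>>> move_arm --pt "0 0 0 -2.5 0 -0.1 -1" --pt "0 0 0 -5 0 -0.1 -1" --pt "0 0 0 -8 0 -0.1 -1" --pt "0 0 0 -12.1 0 -0.1 -1" --pt "0 0 0 -12.1 0 -0.1 -1"

```text
time_s: 13.95
position: [0.542, 0.0865, 0.2042]
tool_rot: [[-0.989, -0.146, 0.0], [-0.146, 0.989, 0.0], [-0.001, 0.0, -1.0]]
ft_force: [0.1, -0.4, -2.1]
grip_width: 0.0417
gripper_force: 61.1
```

>>> move_arm --pt "0 0 0 0 0 0 -1" --pt "0 0 0 0 0 1.1 -1" --pt "0 0 0 0 0 2.2 -1" --pt "0 0 0 0 0 2.2 -1" --pt "0 0 0 0 0 2.2 0.3"

```text
time_s: 14.45
position: [0.5383, 0.0847, 0.1843]
tool_rot: [[-0.99, -0.143, 0.002], [-0.143, 0.99, -0.0], [-0.002, -0.0, -1.0]]
ft_force: [-0.1, -0.5, -0.5]
grip_width: 0.0543
gripper_force: 0.0
```

>>> move_arm --pt "0 0 0 0 0 0 1" --pt "0 0 0 0 0 0 1" --pt "0 0 0 0 0 -3 1" --pt "0 0 0 0 0 -7 1" --pt "0 0 0 0 0 -11 1"

```text
time_s: 14.95
position: [0.5383, 0.0844, 0.2941]
tool_rot: [[-0.99, -0.143, -0.002], [-0.143, 0.99, 0.0], [0.002, 0.0, -1.0]]
ft_force: [0.2, -0.6, 0.1]
grip_width: 0.0851
gripper_force: 0.0
```

>>> move_arm --pt "0 0 0 -1 12.3 0 1" --pt "0 0 2 -1 12.3 0 1" --pt "0 0 2 -1 12.3 0 1" --pt "0 0 2 -1 12.3 0 1"

```text
time_s: 15.35
position: [0.5303, 0.2102, 0.2927]
tool_rot: [[-0.994, -0.112, -0.001], [-0.112, 0.994, 0.0], [0.001, 0.0, -1.0]]
ft_force: [0.3, -0.3, -0.0]
grip_width: 0.0856
gripper_force: 0.0
```

>>> move_arm --pt "0 0 0 -1 12.3 0 1" --pt "0 0 0 -1 12.3 0 1" --pt "0 0 0 -1 12.3 0 1" --pt "0 0 0 -1 12.3 0 1" --pt "0 0 0 -1 12.3 0 1"

```text
time_s: 15.85
position: [0.5279, 0.3301, 0.2928]
tool_rot: [[-0.994, -0.108, -0.001], [-0.108, 0.994, -0.001], [0.001, -0.001, -1.0]]
ft_force: [0.7, 0.0, 0.3]
grip_width: 0.0854
gripper_force: 0.0
```

Run:
```python
from h import *
w=env.get_image("wrist");w=env.get_image("wrist");s=env.get_image("scene")
np.save("pics/w6.npy",w,allow_pickle=True)
cv2.imwrite("pics/w6.png",np.hstack([w["color"][120:420,100:500,::-1],cv2.resize(s["color"][140:290,270:470,::-1],None,fx=2,fy=2)]))
o=env.observe();print(o["position"],o["tool_rot"])
```

```text
[0.5280633  0.32940332 0.29354025] [[-9.94297166e-01 -1.06644914e-01  8.62863409e-05]
 [-1.06644932e-01  9.94297139e-01 -2.38688936e-04]
 [-6.03393008e-05 -2.46529733e-04 -9.99999968e-01]]
```

View pics/w6.png

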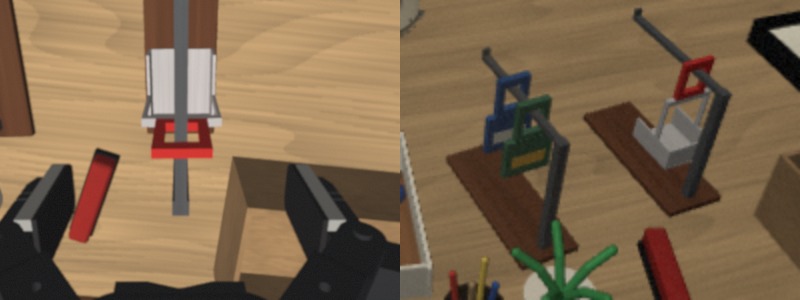

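Run:
```python
from h import *
w=np.load("pics/w6.npy",allow_pickle=True).item()
X=atz(w,[(281.6,273.5)],.217)[0];print(X,atz(w,[(252,273.5),(311,273.5)],.217))
rel((X[0],X[1],.182),down(6.2))
print(proj(w,[fr(HF,[0,0,.205]),fr(HF,[-.1,0,.205])])-[100,120])
```

```text
[0.57289528 0.33747433 0.217     ] [[0.57524784 0.31567283 0.217     ]
 [0.57054813 0.35912381 0.217     ]]
 rot [-0.01  0.   -0.08] cm [-4.54  0.33 11.15] rows 2.4
[[180.60840959 200.20079724]
 [180.63379501  81.94393124]]
```

>>> move_arm --pt "0 0 0 -4.5 0.3 0.5 1" --pt "0 0 0 -4.5 0.3 3 1" --pt "0 0 0 -4.5 0.3 7 1" --pt "0 0 0 -4.5 0.3 11 1" --pt "0 0 0 -4.5 0.3 11.1 1"

```text
time_s: 16.5
position: [0.5703, 0.3367, 0.1772]
tool_rot: [[-0.994, -0.107, -0.01], [-0.107, 0.994, -0.004], [0.01, -0.003, -1.0]]
ft_force: [0.5, 0.4, -0.6]
grip_width: 0.0855
gripper_force: 0.0
```

>>> move_arm --pt "0 0 0 0 0 0 1" --pt "0 0 0 0 0 0 1" --pt "0 0 0 0 0 0 -1" --pt "0 0 0 0 0 0 -1" --pt "0 0 0 0 0 0 -1" --squeeze 90

```text
time_s: 17.0
position: [0.5723, 0.3388, 0.1834]
tool_rot: [[-0.994, -0.108, 0.001], [-0.108, 0.994, 0.0], [-0.001, 0.0, -1.0]]
ft_force: [-2.8, 0.3, 23.3]
grip_width: 0.044
gripper_force: 43.0
```

>>> move_arm --pt "0 0 0 0 0 0 -1" --pt "0 0 0 0 0 0 -1" --pt "0 0 0 0 0 0 -1"

```text
time_s: 17.3
position: [0.5725, 0.3389, 0.1842]
tool_rot: [[-0.994, -0.109, 0.003], [-0.109, 0.994, 0.001], [-0.003, 0.001, -1.0]]
ft_force: [-0.7, -0.9, 6.0]
grip_width: 0.0409
gripper_force: 89.9
```

>>> move_arm --pt "0 0 0 0 0 -1 -1" --pt "0 0 0 0 0 -2 -1" --pt "0 0 0 0 0 -2 -1" --pt "0 0 0 0 0 -2 -1"

```text
time_s: 17.7
position: [0.5721, 0.3388, 0.2025]
tool_rot: [[-0.994, -0.109, 0.0], [-0.109, 0.994, 0.0], [-0.0, 0.0, -1.0]]
ft_force: [0.0, 0.1, -1.2]
grip_width: 0.0409
gripper_force: 91.0
```

Run:
```python
from h import *
w=env.get_image("wrist");w=env.get_image("wrist");s=env.get_image("scene")
cv2.imwrite("pics/w7.png",np.hstack([w["color"][120:420,100:500,::-1],cv2.resize(s["color"][120:270,330:530,::-1],None,fx=2,fy=2)]))
o=env.observe();print(o["position"],o["ft_force"])
```

```text
[0.57186423 0.33869207 0.20185015] [-0.3996201   0.04767607 -1.36077719]
```

View pics/w7.png

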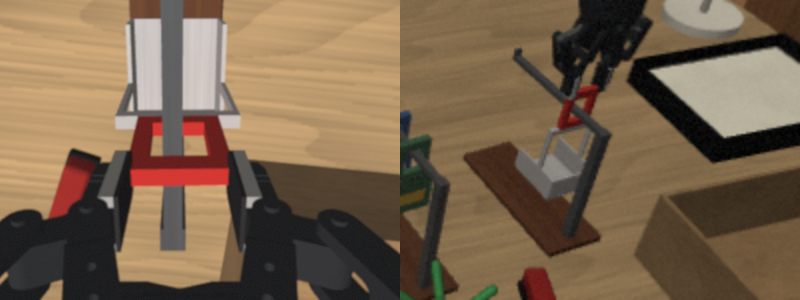

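Run:
```python
from h import *
np.set_printoptions(precision=4,suppress=True)
w=np.load("pics/w3.npy",allow_pickle=True).item()
print(atz(w,np.array([(81,225),(222,259),(52,540)])/1.4,.062))
print("beads",atz(w,np.array([(135,292),(189,307),(126,339),(185,352)])/1.4,.025))
for n in("trough_near","trough_far"):
    print([ (atz(w,[d["pixel"]],.01)) for d in []])
o=env.observe();P=np.array(o["position"]);R=np.array(o["tool_rot"])
A=P+R@[.19,0,-.12],R
print(A[0])
B=rel((.385,-.085,.32),down(-7.1),*A,say="B")
```

```text
[[ 0.425  -0.126   0.062 ]
 [ 0.4346 -0.0365  0.062 ]
 [ 0.6809 -0.1587  0.062 ]]
beads [[ 0.4795 -0.1103  0.025 ]
 [ 0.4858 -0.0707  0.025 ]
 [ 0.5186 -0.1176  0.025 ]
 [ 0.5233 -0.073   0.025 ]]
[]
[]
[0.3831 0.3181 0.3221]
B rot [-0.02 -0.06 13.33] cm [  4.18 -40.1    0.22] rows 8.1
```

>>> move_arm --pt "0 0 0 2 0 0 -1" --pt "0 0 0 5 0 0 -1" --pt "0 0 0 8 0 0 -1" --pt "0 0 0 11 0 0 -1" --pt "0 0 0 14 0 0 -1"

```text
time_s: 18.35
position: [0.4315, 0.3233, 0.2021]
tool_rot: [[-0.994, -0.108, -0.0], [-0.108, 0.994, -0.0], [0.0, -0.0, -1.0]]
ft_force: [-0.1, -0.3, -1.6]
grip_width: 0.0408
gripper_force: 91.1
```

>>> move_arm --pt "0 0 0 2.5 0 0 -1" --pt "0 0 0 5 0 0 -1" --pt "0 0 0 5 0 -4 -1" --pt "0 0 0 5 0 -8 -1" --pt "0 0 0 5 0 -12 -1"

```text
time_s: 18.85
position: [0.3826, 0.318, 0.3239]
tool_rot: [[-0.994, -0.109, -0.0], [-0.109, 0.994, -0.0], [0.0, -0.0, -1.0]]
ft_force: [0.9, 0.7, -1.7]
grip_width: 0.0408
gripper_force: 91.5
```

>>> move_arm --pt "0 0 0 1 -3 0 -1" --pt "0 0 2 2 -7 0 -1" --pt "0 0 5 2 -11.5 0 -1" --pt "0 0 7 2 -16 0 -1" --pt "0 0 7 2 -20 0 -1"

```text
time_s: 19.35
position: [0.3846, 0.1154, 0.3224]
tool_rot: [[-1.0, 0.014, 0.0], [0.014, 1.0, -0.0], [-0.0, -0.0, -1.0]]
ft_force: [0.5, -0.5, -0.9]
grip_width: 0.0409
gripper_force: 91.6
```

>>> move_arm --pt "0 0 3 0 -4 0 -1" --pt "0 0 6 0 -8.5 0 -1" --pt "0 0 6.3 0 -13 0 -1" --pt "0 0 6.3 0 -17 0 -1" --pt "0 0 6.3 0 -20 0 -1"

```text
time_s: 19.85
position: [0.3818, -0.0849, 0.3223]
tool_rot: [[-0.992, 0.125, -0.0], [0.125, 0.992, -0.0], [0.0, -0.0, -1.0]]
ft_force: [-0.4, 0.1, -1.4]
grip_width: 0.0409
gripper_force: 91.6
```

```bash
sed -i 's/TR=(.*/TR=(np.array([.572,-.0995,0]),-7.2)/' h.py
python3 - <<'E'
from h import *
w=env.get_image("wrist");w=env.get_image("wrist");save(w,"w8.png",1.4);np.save("pics/w8.npy",w,allow_pickle=True)
print(env.observe()["position"])
A=rel(fr(TR,[.055,0,.29]),down(-7.2))
E
```

```text
[ 0.38215198 -0.08563513  0.32196712]
 rot [-0.02 -0.05 -0.13] cm [-24.51   1.06   3.17] rows 4.9
```

View pics/w8.png

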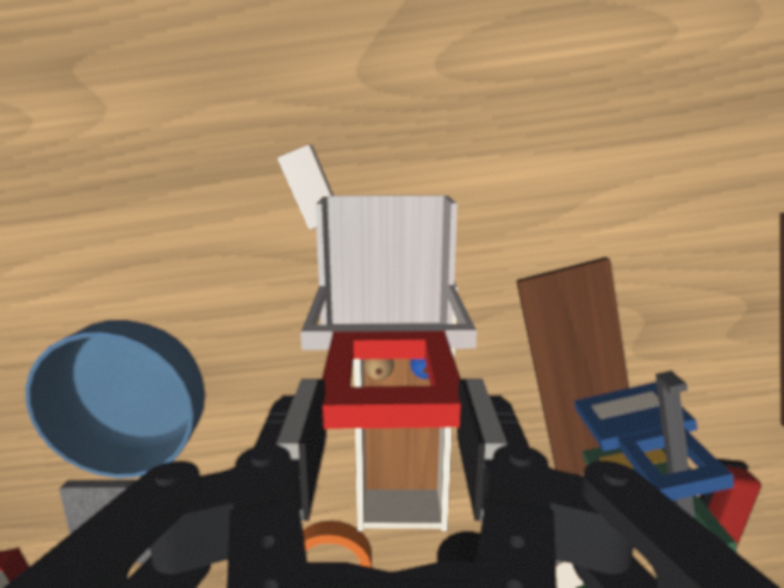

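Run:
```python
from h import *
np.set_printoptions(precision=4,suppress=True)
w=np.load("pics/w8.npy",allow_pickle=True).item()
X=atz(w,np.array([(355,528),(449,528),(355.5,440),(449.5,440)])/1.4,.062)
print(X,[Ro.from_euler('z',7.2,degrees=True).apply(x-TR[0]) for x in X])
m=env.outline_of("bowl",w)
X=fr(TR,[.055,.0,.02]);
for d in m:
    c,_=cv2.findContours(d["mask"].astype(np.uint8),0,1);print(d["conf"],d["bbox"])
print(atz(w,[(75,400/1.4)],.06),proj(w,[[.5145+.078*np.cos(a),-.3690+.078*np.sin(a),.06] for a in np.arange(0,6.2,np.pi/2)])*1.4)
```

```text
[[ 0.6803 -0.1625  0.062 ]
 [ 0.6923 -0.0669  0.062 ]
 [ 0.5775 -0.1467  0.062 ]
 [ 0.5888 -0.0567  0.062 ]] [array([ 0.1153, -0.049 ,  0.062 ]), array([0.1153, 0.0474, 0.062 ]), array([ 0.0113, -0.0461,  0.062 ]), array([0.0113, 0.0446, 0.062 ])]
[[ 0.5055 -0.3737  0.06  ]] [[135.7424 476.9859]
 [193.8547 398.2688]
 [ 87.0554 331.4785]
 [ 31.9179 417.3392]]
```

Run:
```python
from h import *
np.set_printoptions(precision=4,suppress=True)
w=np.load("pics/w8.npy",allow_pickle=True).item()
o=env.observe();P=np.array(o["position"]);R=np.array(o["tool_rot"])
f=lambda u,v,z:(R.T@(atz(w,[(u/1.4,v/1.4)],z)[0]-P))
zt=P[2]
for n,u,v,dz in(("lip L",318,198,-.095),("lip R",456,200,-.095),("floor L",330,195,-.128),("floor R",446,195,-.128),("neckL",323.5,416,.0325),("neckR",460,416,.0325),("backL",302,338,-.095),("backR",475,338,-.095)):
    print(n,f(u,v,zt+dz))
```

```text
lip L [ 0.0486 -0.0397  0.095 ]
lip R [0.0476 0.0302 0.095 ]
floor L [ 0.0463 -0.0375  0.128 ]
floor R [0.0463 0.0285 0.128 ]
neckL [-0.0005 -0.0227 -0.0325]
neckR [-0.0005  0.0182 -0.0325]
backL [-0.0278 -0.052   0.095 ]
backR [-0.0278  0.0436  0.095 ]
```

>>> move_arm --pt "0 0 -0.1 -3 0.4 0 -1" --pt "0 0 -0.1 -7 0.9 0 -1" --pt "0 0 -0.1 -11 1.2 0 -1" --pt "0 0 -0.1 -15 1.4 0 -1"

```text
time_s: 20.4
position: [0.5343, -0.0857, 0.3224]
tool_rot: [[-0.993, 0.12, 0.0], [0.12, 0.993, 0.0], [-0.0, 0.0, -1.0]]
ft_force: [0.1, -1.2, -1.2]
grip_width: 0.0404
gripper_force: 91.7
```

>>> move_arm --pt "0 0 0 -4 0 1 -1" --pt "0 0 0 -7 0.05 2 -1" --pt "0 0 0 -9.5 0.05 5 -1" --pt "0 0 0 -9.5 0.05 8 -1" --pt "0 0 0 -9.5 0.05 8 -1"

```text
time_s: 20.9
position: [0.6261, -0.0964, 0.2376]
tool_rot: [[-0.993, 0.12, -0.009], [0.12, 0.993, 0.003], [0.009, 0.002, -1.0]]
ft_force: [1.1, 0.0, -1.9]
grip_width: 0.0407
gripper_force: 91.7
```

Run:
```python
from h import *
np.set_printoptions(precision=4,suppress=True)
w=env.get_image("wrist");w=env.get_image("wrist");save(w,"w9.png",1.4);np.save("pics/w9.npy",w,allow_pickle=True)
P=np.array(env.observe()["position"]);print(P,Ro.from_euler('z',7.2,degrees=True).apply(P-TR[0]))
```

```text
[ 0.6272 -0.0974  0.2434] [0.0545 0.009  0.2434]
```

View pics/w9.png

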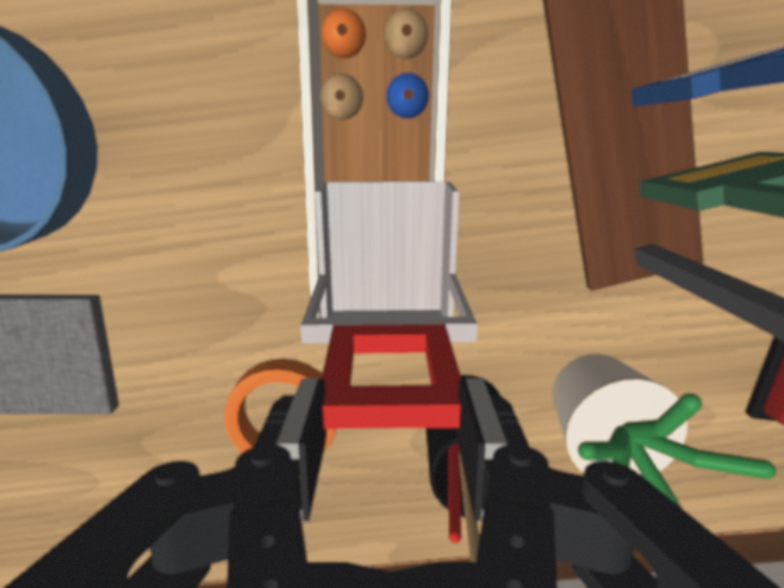

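Run:
```python
from h import *
np.set_printoptions(precision=4,suppress=True)
w=np.load("pics/w9.npy",allow_pickle=True).item()
o=env.observe();P=np.array(o["position"]);R=np.array(o["tool_rot"])
f=lambda u,v,z:(R.T@(atz(w,[(u/1.4,v/1.4)],z)[0]-P))
for n,u,v,z in(("floor L",327,183,P[2]-.128),("floor R",446,183,P[2]-.128),("trL",304,150,.062),("trR",443,150,.062),("trL",299,5,.062),("trR",450,5,.062),("near fl L",318,3,.01),("R",437,3,.01)):
    print(n,f(u,v,z))
for u,v in((342,33),(406,35),(341,96),(407,95)): print(f(u,v,.025))
```

```text
floor L [ 0.0549 -0.0341  0.128 ]
floor R [0.0549 0.0327 0.128 ]
trL [ 0.0711 -0.0547  0.1814]
trR [0.0711 0.0357 0.1814]
trL [ 0.1538 -0.0531  0.1814]
trR [0.1539 0.0371 0.1814]
near fl L [ 0.166  -0.0482  0.2334]
R [0.1661 0.0335 0.2334]
[ 0.1452 -0.031   0.2184]
[0.1441 0.012  0.2184]
[ 0.1061 -0.033   0.2184]
[0.1067 0.013  0.2184]
```

>>> move_arm --pt "0 0 0.5 0 -0.9 0 -1" --pt "0 0 0.5 0 -0.9 0 -1" --pt "0 0 0.5 0 -0.9 0 -1" --pt "0 0 0.5 0 -0.9 1.5 -1" --pt "0 0 0.5 0 -0.9 1.5 -1"

```text
time_s: 21.5
position: [0.6255, -0.1072, 0.2264]
tool_rot: [[-0.991, 0.13, -0.002], [0.13, 0.991, 0.001], [0.002, 0.001, -1.0]]
ft_force: [0.2, -0.2, -2.5]
grip_width: 0.0403
gripper_force: 91.7
```

Run:
```python
from h import *
np.set_printoptions(precision=4,suppress=True)
for i in range(4): w=env.get_image("wrist")
s=env.get_image("scene")
np.save("pics/w10.npy",w,allow_pickle=True)
P=np.array(env.observe()["position"]);print(P,Ro.from_euler('z',7.2,degrees=True).apply(P-TR[0]),env.observe()["tool_rot"])
cv2.imwrite("pics/w10.png",np.hstack([cv2.resize(w["color"][0:260,180:360,::-1],None,fx=2,fy=2),cv2.resize(s["color"][120:250,170:280,::-1],None,fx=4,fy=4)]))
```

```text
[ 0.6264 -0.1075  0.2282] [ 0.0549 -0.0011  0.2282] [[-0.9915  0.1301  0.0012]
 [ 0.1301  0.9915 -0.0005]
 [-0.0012 -0.0003 -1.    ]]
```

View pics/w10.png

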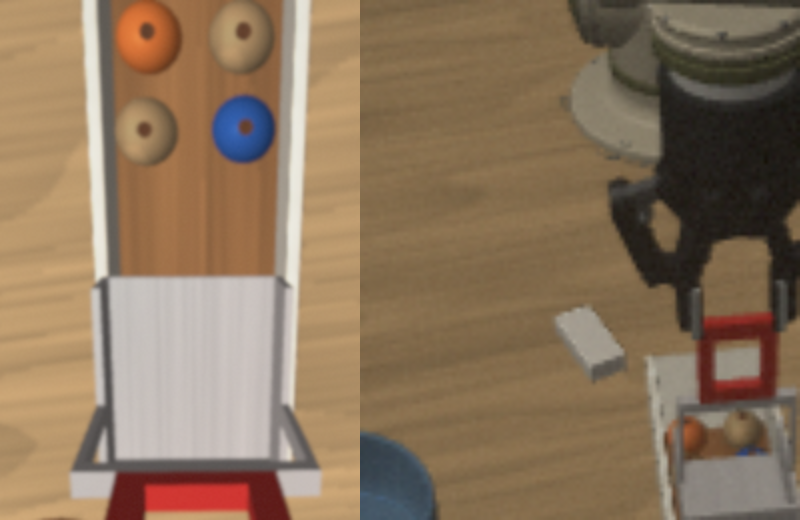

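>>> move_arm --pt "0 0 0.5 0 0.05 2 -1" --pt "0 0 0.5 0 0.05 4.5 -1" --pt "0 0 0.5 0 0.05 6.5 -1" --pt "0 0 0.5 0 0.05 7.8 -1" --pt "0 0 0.5 0 0.05 7.8 -1"

```text
time_s: 22.25
position: [0.6256, -0.1066, 0.148]
tool_rot: [[-0.99, 0.139, -0.003], [0.139, 0.99, 0.001], [0.003, 0.001, -1.0]]
ft_force: [0.1, -0.3, -1.4]
grip_width: 0.0406
gripper_force: 91.7
```

>>> move_arm --pt "0 0 0 0 0 0 -1" --pt "0 0 0 0 0 0.3 -1" --pt "0 0 0 0 0 0.5 -1" --pt "0 0 0 0 0 0.7 -1" --pt "0 0 0 0 0 0.7 -1"

```text
time_s: 22.75
position: [0.6261, -0.1068, 0.1423]
tool_rot: [[-0.99, 0.139, -0.0], [0.139, 0.99, 0.0], [0.0, 0.0, -1.0]]
ft_force: [-0.2, 0.3, -1.5]
grip_width: 0.0406
gripper_force: 91.7
```

Run:
```python
from h import *
np.set_printoptions(precision=4,suppress=True)
for i in range(3): w=env.get_image("wrist")
s=env.get_image("scene")
np.save("pics/w11.npy",w,allow_pickle=True)
o=env.observe();P=np.array(o["position"]);print(P,Ro.from_euler('z',7.2,degrees=True).apply(P-TR[0]),o["ft_force"],o["wrist_torque"])
cv2.imwrite("pics/w11.png",np.hstack([cv2.resize(w["color"][0:260,180:360,::-1],None,fx=2,fy=2),cv2.resize(s["color"][140:270,190:300,::-1],None,fx=4,fy=4)]))
```

```text
[ 0.6263 -0.1069  0.1426] [ 0.0548 -0.0005  0.1426] [ 0.3122  0.1681 -0.733 ] [ 0.0117  0.0236 -0.0181]
```

>>> move_arm --pt "0 0 0 0 0 0.1 -1" --pt "0 0 0 0 0 0.2 -1" --pt "0 0 0 0 0 0.2 -1"

```text
time_s: 23.25
position: [0.6261, -0.1068, 0.1403]
tool_rot: [[-0.99, 0.139, -0.0], [0.139, 0.99, 0.0], [0.0, 0.0, -1.0]]
ft_force: [1.0, 0.0, -1.7]
grip_width: 0.0406
gripper_force: 91.8
```

>>> move_arm --pt "0 0 0 0 0 0.1 -1" --pt "0 0 0 0 0 0.1 -1" --pt "0 0 0 0 0 0.1 -1"

```text
time_s: 23.55
position: [0.6264, -0.1071, 0.1401]
tool_rot: [[-0.99, 0.139, 0.001], [0.139, 0.99, -0.001], [-0.001, -0.0, -1.0]]
ft_force: [-1.3, -0.9, 5.2]
grip_width: 0.0407
gripper_force: 92.7
```

>>> move_arm --pt "0 0 0 0 0 0.1 -1" --pt "0 0 0 0 0 0.1 -1" --pt "0 0 0 0 0 0.1 -1"

```text
time_s: 23.85
position: [0.6267, -0.1073, 0.14]
tool_rot: [[-0.99, 0.139, 0.003], [0.139, 0.99, -0.001], [-0.003, -0.001, -1.0]]
ft_force: [-1.5, -0.8, 9.2]
grip_width: 0.0404
gripper_force: 93.5
```

>>> move_arm --pt "0 0 0 0 0 -0.12 -1" --pt "0 0 0 1 0 -0.12 -1" --pt "0 0 0 2 0 -0.12 -1" --pt "0 0 0 3 0 -0.12 -1" --pt "0 0 0 4 0 -0.12 -1"

```text
time_s: 24.35
position: [0.5867, -0.1013, 0.14]
tool_rot: [[-0.99, 0.139, 0.002], [0.139, 0.99, -0.0], [-0.002, 0.0, -1.0]]
ft_force: [0.9, -1.1, 3.6]
grip_width: 0.0406
gripper_force: 92.7
```

```bash
cat > beads.py <<'E'
from h import *
np.set_printoptions(precision=4,suppress=True)
def beads(p,z=.025):
    ds=[d for d in env.tip_of("bead1",p) if d["conf"]>.25]
    return [(np.round(d["pixel"]).tolist(),round(d["conf"],2),Ro.from_euler('z',-TR[1],degrees=True).apply(atz(p,[d["pixel"]],z)[0]-TR[0])[:2]) for d in ds]
E
python3 - <<'E'
from beads import *
w=env.get_image("wrist")
for b in beads(w): print(*b)
o=env.observe();P=np.array(o["position"]);R=np.array(o["tool_rot"]);print(P,Ro.from_euler('z',7.2,degrees=True).apply(P-TR[0]),o["ft_force"],o["wrist_torque"])
# edges along rows: print profile transitions at lip
np.save("pics/w12.npy",w,allow_pickle=True)
for X in([.047,.033,.1279],[.047,-.033,.1279]): print(proj(w,[P+R@X]))
for X in([-.05,.04,.062],[-.05,-.04,.062],[-.05,.046,.062],[-.05,-.046,.062]): print(proj(w,[fr(TR,X)]))
r=w["color"].astype(int)
for row in(20,60,100):
    print(row,[(int(u),r[row,u].tolist()) for u in range(196,330,3)])
E
```

```text
[304.0, 116.0] 0.78 [-0.0502  0.0206]
[305.0, 57.0] 0.72 [-0.0906  0.0212]
[246.0, 58.0] 0.72 [-0.0905 -0.0212]
[247.0, 119.0] 0.72 [-0.0489 -0.0222]
[ 0.586  -0.1011  0.14  ] [0.0141 0.0001 0.14  ] [-0.7724 -0.0997  4.8934] [0.1217 0.1408 0.0229]
[[319.271  137.9498]]
[[236.2651 137.9606]]
[[337.3662 119.1166]]
[[214.3964 120.8473]]
[[346.6132 118.9714]]
[[205.1755 120.9621]]
20 [(196, [174, 143, 107]), (199, [224, 222, 208]), (202, [227, 225, 214]), (205, [224, 221, 207]), (208, [113, 109, 100]), (211, [92, 87, 81]), (214, [94, 90, 84]), (217, [105, 99, 92]), (220, [160, 152, 141]), (223, [163, 154, 142]), (226, [164, 155, 144]), (229, [165, 156, 145]), (232, [163, 155, 143]), (235, [164, 156, 143]), (238, [163, 155, 143]), (241, [163, 155, 143]), (244, [164, 155, 142]), (247, [164, 155, 143]), (250, [166, 157, 146]), (253, [165, 155, 143]), (256, [164, 156, 144]), (259, [161, 153, 141]), (262, [161, 153, 142]), (265, [162, 154, 143]), (268, [162, 154, 142]), (271, [163, 155, 143]), (274, [163, 154, 142]), (277, [161, 152, 140]), (280, [161, 152, 142]), (283, [163, 154, 142]), (286
[... 1705 characters left out ...]
1]), (238, [158, 127, 92]), (241, [152, 123, 88]), (244, [142, 116, 84]), (247, [134, 109, 79]), (250, [121, 97, 72]), (253, [103, 85, 61]), (256, [98, 78, 57]), (259, [151, 107, 71]), (262, [163, 114, 74]), (265, [157, 111, 71]), (268, [155, 109, 72]), (271, [153, 108, 69]), (274, [153, 108, 70]), (277, [157, 111, 72]), (280, [154, 108, 70]), (283, [143, 100, 65]), (286, [145, 102, 66]), (289, [111, 87, 90]), (292, [38, 73, 133]), (295, [41, 80, 145]), (298, [44, 82, 149]), (301, [44, 83, 151]), (304, [44, 81, 148]), (307, [41, 77, 142]), (310, [41, 75, 135]), (313, [38, 71, 126]), (316, [35, 62, 111]), (319, [33, 54, 93]), (322, [112, 83, 69]), (325, [141, 98, 64]), (328, [151, 138, 124])]
```

>>> move_arm --pt "0 0 0 0.7 0 0 -1" --pt "0 0 0 1.4 0 0 -1" --pt "0 0 0 2.1 0 0 -1" --pt "0 0 0 2.8 0 0 -1" --pt "0 0 0 3.5 0 0 -1"

```text
time_s: 24.95
position: [0.5528, -0.0968, 0.1404]
tool_rot: [[-0.99, 0.139, 0.003], [0.139, 0.99, -0.001], [-0.003, -0.0, -1.0]]
ft_force: [2.6, -1.0, 6.0]
grip_width: 0.0407
gripper_force: 93.1
```

Run:
```python
from beads import *
w=env.get_image("wrist")
for b in beads(w): print(*b)
o=env.observe();P=np.array(o["position"]);R=np.array(o["tool_rot"]);print(P,Ro.from_euler('z',7.2,degrees=True).apply(P-TR[0]),o["ft_force"],o["wrist_torque"])
```

```text
[254.0, 137.0] 0.97 [-0.0695 -0.0166]
[298.0, 138.0] 0.95 [-0.0685  0.0165]
[305.0, 95.0] 0.76 [-0.0991  0.0216]
[246.0, 97.0] 0.66 [-0.0985 -0.0222]
[ 0.5519 -0.0965  0.14  ] [-0.0203  0.0005  0.14  ] [ 1.5024 -1.0663  3.6681] [ 0.0475 -0.2264 -0.0045]
```

>>> move_arm --pt "0 0 0 0.6 0 0 -1" --pt "0 0 0 1.2 0 0 -1" --pt "0 0 0 1.8 0 0 -1" --pt "0 0 0 2.4 0 0 -1" --pt "0 0 0 2.4 0 0 -1"

```text
time_s: 25.55
position: [0.5316, -0.0945, 0.1436]
tool_rot: [[-0.99, 0.139, 0.012], [0.139, 0.99, -0.004], [-0.012, -0.002, -1.0]]
ft_force: [4.5, -1.8, 24.6]
grip_width: 0.0406
gripper_force: 95.8
```

>>> move_arm --pt "0 0 0 0.5 0 0 -1" --pt "0 0 0 1 0 0 -1" --pt "0 0 0 1.5 0 0 -1" --pt "0 0 0 1.5 0 0 -1"

```text
time_s: 25.95
position: [0.5178, -0.0927, 0.145]
tool_rot: [[-0.99, 0.139, 0.015], [0.139, 0.99, -0.005], [-0.016, -0.003, -1.0]]
ft_force: [3.6, -1.8, 33.9]
grip_width: 0.0411
gripper_force: 97.4
```

Run:
```python
from beads import *
w=env.get_image("wrist")
for b in beads(w): print(*b)
o=env.observe();P=np.array(o["position"]);R=np.array(o["tool_rot"]);print(P,Ro.from_euler('z',7.2,degrees=True).apply(P-TR[0]),o["ft_force"],o["wrist_torque"])
```

```text
[312.0, 139.0] 0.87 [-0.1005  0.0267]
[263.0, 172.0] 0.87 [-0.0752 -0.0122]
[245.0, 136.0] 0.82 [-0.1034 -0.025 ]
[300.0, 174.0] 0.71 [-0.0733  0.0173]
[ 0.5181 -0.0928  0.145 ] [-0.0543 -0.0001  0.145 ] [ 3.3591 -0.6403 34.5151] [ 0.2593 -0.9634 -0.0217]
```

Run:
```python
from beads import *
w=env.get_image("wrist");s=env.get_image("scene");t=env.get_image("top")
L=lambda X:Ro.from_euler('z',7.2,degrees=True).apply(X-TR[0])
bw=[b[0] for b in beads(w)]; 
for nm,p in(("s",s),("t",t)):
    for b in beads(p):
        for u in bw:
            X=tri([w,p],[u,b[0]]);o,d=ray(p,[b[0]]);d=d[0]/np.linalg.norm(d[0]);e=np.linalg.norm(np.cross(X-o,d))
            if e<.006:print(nm,b[0],b[1],u,L(X),round(e,4))
for n in("scoop_lip","scoop","scoop_in","trough_near"):
    W=[d["pixel"] for d in env.tip_of(n,w)[:1]];S=[d["pixel"] for d in env.tip_of(n,s)[:1]];
    print(n,W,S)
    if W and S: print(L(tri([w,s],[W[0],S[0]])))
o=env.observe();P=np.array(o["position"]);R=np.array(o["tool_rot"]);print(L(P))
for X in([.047,0,.128],[-.0,0,-.02]): print("pred lip/origin w",proj(w,[P+R@X]),"s",proj(s,[P+R@X]),L(P+R@X))
cv2.imwrite("pics/w13.png",np.hstack([cv2.resize(w["color"][80:340,180:380,::-1],None,fx=2,fy=2),cv2.resize(s["color"][140:270,190:290,::-1],None,fx=4,fy=4)]))
```

```text
s [258.0, 234.0] 0.52 [261.0, 173.0] [-0.0719 -0.0085  0.0185] 0.0054
s [265.0, 230.0] 0.49 [300.0, 176.0] [-0.0724  0.0176  0.0307] 0.0003
s [265.0, 230.0] 0.49 [310.0, 137.0] [-0.0991  0.024   0.0035] 0.0028
s [250.0, 229.0] 0.46 [244.0, 137.0] [-0.1007 -0.0254  0.0132] 0.0016
scoop_lip [[279.7, 173.7]] [[259.5, 235.5]]
[-0.0703  0.0012  0.0122]
scoop [[281.5, 289.0]] [[263.1, 195.7]]
[-0.0573  0.0074  0.1761]
scoop_in [[277.4, 223.6]] [[260.5, 243.5]]
[-0.0295 -0.0011  0.0218]
trough_near [[275.5, 121.5]] [[259.2, 228.0]]
[-0.1114  0.0017  0.0025]
[-0.0542 -0.0001  0.145 ]
pred lip/origin w [[277.6653 139.2945]] s [[257.9625 227.7237]] [-0.0992  0.0001  0.0162]
pred lip/origin w [[276.3459 282.7864]] s [[258.6061 199.9982]] [-0.0545 -0.0001  0.165 ]
```

```bash
cat > pitch.py <<'E'
from beads import *
from scipy.optimize import least_squares
def pitch(w,pts=("scoop_lip","scoop_in")):
    # R and t of camera are for picture time; use current tool pose
    o=env.observe();P=np.array(o["position"]);R=np.array(o["tool_rot"])
    G=np.array([0,0,-.019])
    loc={"scoop_lip":np.array([.047,0,.1295]),"scoop_in":np.array([.007,0,.113]),"scoop":np.array([0,0,-.0205])}
    obs=[(loc[n],np.array(d[0]["pixel"]),d[0]["conf"]) for n in pts for d in [env.tip_of(n,w)] if d]
    def X(l,a): return P+R@(G+Ro.from_euler('y',a,degrees=True).apply(l-G))
    r=least_squares(lambda a:np.concatenate([(proj(w,[X(l,a[0])])[0]-u) for l,u,c in obs]),[0.])
    L=lambda x:Ro.from_euler('z',-TR[1],degrees=True).apply(x-TR[0])
    tp=-np.degrees(np.arcsin(R[2,0])) # unused sign
    lip=X(loc["scoop_lip"],r.x[0]); back=X(np.array([-.033,0,.1295]),r.x[0])
    print("slip",r.x,"res",r.fun.round(1),"lip",L(lip),"back",L(back),"pan nose-up deg",np.degrees(np.arcsin((lip-back)[2]/.08)),"TCP",L(P),"F",np.round(o["ft_force"],1))
    return r.x[0]
if __name__=="__main__":
    w=env.get_image("wrist");pitch(w);pitch(w,("scoop_lip",))
    for b in beads(w): print(*b)
E
python3 pitch.py
```

```text
slip [-11.7987] res [-1.4  0. ] lip [-0.0677 -0.0004  0.0087] back [ 0.0103 -0.0014  0.0263] pan nose-up deg -12.700004010479391 TCP [-0.0542 -0.0001  0.1449] F [ 4.4 -1.6 34.8]
slip [-11.7919] res [-1.4  0. ] lip [-0.0677 -0.0004  0.0088] back [ 0.0103 -0.0014  0.0263] pan nose-up deg -12.696071339735227 TCP [-0.0542 -0.0001  0.145 ] F [ 3.5 -2.  33.8]
[300.0, 175.0] 0.92 [-0.0717  0.0172]
[262.0, 174.0] 0.89 [-0.0728 -0.0128]
[246.0, 134.0] 0.86 [-0.1041 -0.0242]
[313.0, 135.0] 0.85 [-0.103   0.0271]
```

>>> move_arm --pt "0 0 0 -0.5 0 -0.7 -1" --pt "0 0 0 -1 0 -1.2 -1" --pt "0 6 0 -1 0 -1.2 -1" --pt "0 12 0 -1 0 -1.2 -1" --pt "0 12 0 -1 0 -1.2 -1" --squeeze 120

```text
time_s: 27.5
position: [0.5241, -0.0926, 0.1495]
tool_rot: [[-0.968, 0.138, -0.21], [0.135, 0.99, 0.03], [0.212, 0.001, -0.977]]
ft_force: [-1.4, -0.2, -2.3]
grip_width: 0.0392
gripper_force: 120.9
```

```bash
python3 -c "
from h import *
for i in range(3): env.get_image('wrist')
"; python3 pitch.py
```

```text
slip [-3.3828] res [-0.  -1.9  5.2  2.2] lip [-0.1146  0.002   0.03  ] back [-0.0355  0.0009  0.0181] pan nose-up deg 8.6042988093982 TCP [-0.0499  0.0011  0.1513] F [ 0.4 -0.2 -3.1]
slip [-3.9398] res [-0.2  0. ] lip [-0.1131  0.0018  0.0299] back [-0.0339  0.0008  0.0187] pan nose-up deg 8.014868388827146 TCP [-0.0498  0.001   0.1518] F [ 0.8 -0.  -1.2]
[298.0, 150.0] 0.9 [-0.1142  0.0186]
[253.0, 147.0] 0.87 [-0.1172 -0.0182]
[263.0, 208.0] 0.84 [-0.0665 -0.0113]
```

>>> move_arm --pt "0 3 0 -0.4 0 0 -1" --pt "0 6 0 -1 0 0.2 -1" --pt "0 9 0 -1.6 0 0.5 -1" --pt "0 12 0 -2.2 0 0.7 -1" --pt "0 15 0 -2.9 0 1.0 -1"

```text
time_s: 28.4
position: [0.5518, -0.0976, 0.1429]
tool_rot: [[-0.887, 0.139, -0.441], [0.127, 0.99, 0.058], [0.445, -0.004, -0.896]]
ft_force: [10.0, -3.5, 58.1]
grip_width: 0.0388
gripper_force: 130.1
```

```bash
python3 -c "
from h import *
for i in range(3): env.get_image('wrist')
"; python3 pitch.py
python3 - <<'E'
from h import *
w=env.get_image("wrist");s=env.get_image("scene")
cv2.imwrite("pics/w14.png",np.hstack([cv2.resize(w["color"][80:340,180:380,::-1],None,fx=2,fy=2),cv2.resize(s["color"][140:270,190:290,::-1],None,fx=4,fy=4)]))
E
```

```text
slip [-3.773] res [ 2.  -0.9  1.5  1. ] lip [-0.1116  0.0002  0.0406] back [-0.0376 -0.0009  0.0101] pan nose-up deg 22.433242663321597 TCP [-0.0199 -0.0006  0.1429] F [ 7.4 -3.  42.1]
slip [-4.214] res [ 2.1 -0. ] lip [-0.111   0.0002  0.04  ] back [-0.0369 -0.0009  0.01  ] pan nose-up deg 22.00331239856439 TCP [-0.0202 -0.0006  0.143 ] F [ 7.4 -2.7 41.3]
[258.0, 136.0] 0.76 [-0.1295 -0.0164]
[263.0, 232.0] 0.62 [-0.0463 -0.0133]
[300.0, 234.0] 0.61 [-0.0438  0.0173]
[302.0, 138.0] 0.59 [-0.1274  0.0216]
```

View pics/w14.png

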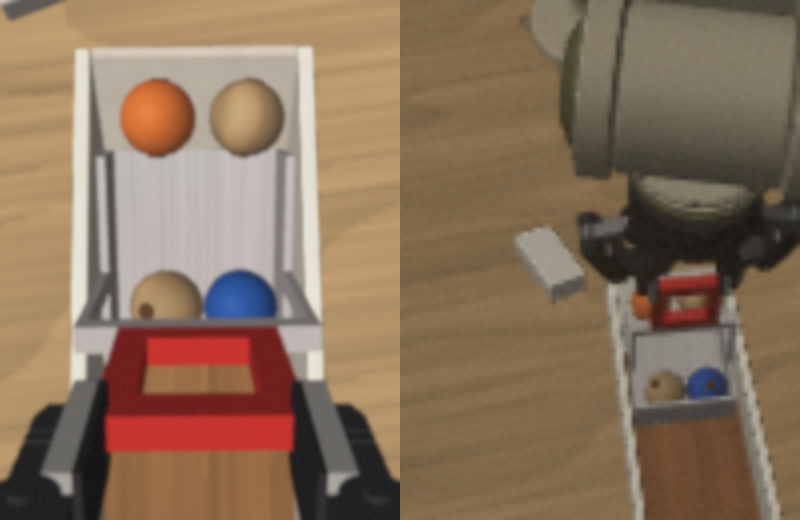

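```bash
cat >> h.py <<'E'
def pose(lip,nose,slip=-4.,yaw=-8.0,frame=None):
    "TCP pose that puts the scoop's lip at a point of the frame (default trough) with the pan nose-up"
    G=np.array([0,0,-.019]); l=np.array([.047,0,.1295])
    v=G+Ro.from_euler('y',slip,degrees=True).apply(l-G)
    R=down(yaw)@Ro.from_euler('y',nose-slip,degrees=True).as_matrix()
    L=fr(frame or TR,lip) if frame!=0 else np.array(lip)
    return L-R@v,R
E
python3 - <<'E'
from h import *
A=rel(*pose([-.100,0,.052],22),say="S0")
B=rel(*pose([-.075,0,.052],22),*A,say="S1")
C=rel(*pose([-.075,0,.0135],2),*B,say="S2")
D=rel(*pose([-.108,0,.0135],2),*C,say="S3")
E
```

```text
S0 rot [-0.2  -0.22 -0.1 ] cm [-0.48 -0.05 -1.57] rows 0.3
S1 rot [0. 0. 0.] cm [-2.25  0.03 -1.1 ] rows 0.5
S2 rot [  0. -20.  -0.] cm [ 3.06 -0.    3.01] rows 2.3
S3 rot [0. 0. 0.] cm [ 3.28 -0.05  0.34] rows 0.7
```

>>> move_arm --pt "0 0 0 -0.5 0 -1.2 -1" --pt "0 0 0 -0.5 0 -1.6 -1" --pt "0 0 0 -1.3 0 -2 -1" --pt "0 0 0 -2 0 -2.3 -1" --pt "0 0 0 -2.7 0 -2.7 -1"

```text
time_s: 29.4
position: [0.5853, -0.1011, 0.147]
tool_rot: [[-0.882, 0.139, -0.45], [0.123, 0.99, 0.063], [0.455, 0.0, -0.891]]
ft_force: [0.0, 0.3, -2.1]
grip_width: 0.0392
gripper_force: 121.1
```

Run:
```python
from pitch import *
for i in range(3): w=env.get_image('wrist')
a=pitch(w)
for b in beads(w): print(*b)
C=rel(*pose([-.075,0,.0135],2,a),say="S2")
```

```text
slip [-6.4728] res [ 1.9 -2.9  4.3  3.2] lip [-0.0743  0.0013  0.0413] back [0.0006 0.0003 0.0132] pan nose-up deg 20.57632229998858 TCP [0.0133 0.0001 0.1469] F [-0.9 -0.3 -1.3]
[299.0, 238.0] 0.92 [-0.0099  0.0186]
[263.0, 239.0] 0.82 [-0.009  -0.0119]
[301.0, 159.0] 0.66 [-0.0785  0.0218]
[260.0, 165.0] 0.54 [-0.0739 -0.0145]
S2 rot [ -0.   -18.56   0.03] cm [ 3.16 -0.13  2.29] rows 2.2
```

Run:
```python
from pitch import *
a=-5.
C0=rel(*pose([-.040,0,.045],20,a),say="S1")
C=rel(*pose([-.040,0,.0135],2,a),*C0,say="S2")
```

```text
S1 rot [-0.01 -2.04  0.03] cm [-2.86 -0.08 -1.88] rows 0.7
S2 rot [  0. -18.  -0.] cm [2.95 0.   2.46] rows 2.1
```

>>> move_arm --pt "0 0 0 -0.8 0 -0.6 -1" --pt "0 0 0 -1.6 0 -1.1 -1" --pt "0 -1 0 -2.3 -0.1 -1.5 -1" --pt "0 -2 0 -2.9 -0.1 -1.9 -1" --pt "0 -2 0 -2.9 -0.1 -1.9 -1"

```text
time_s: 30.2
position: [0.6195, -0.107, 0.1517]
tool_rot: [[-0.898, 0.139, -0.417], [0.126, 0.99, 0.058], [0.421, -0.0, -0.907]]
ft_force: [0.1, -0.4, -1.2]
grip_width: 0.0393
gripper_force: 121.2
```

Run:
```python
from pitch import *
for i in range(3): w=env.get_image('wrist')
a=pitch(w)
for b in beads(w): print(*b)
C=rel(*pose([-.040,0,.0135],2,a),say="S2")
```

```text
slip [-5.6536] res [-0.7  0. ] lip [-0.0381 -0.0002  0.0442] back [ 0.0374 -0.0013  0.0177] pan nose-up deg 19.36456056955065 TCP [ 0.0474 -0.0014  0.1515] F [-0.7 -0.1 -1.1]
[260.0, 120.0] 0.83 [-0.077  -0.0156]
[298.0, 235.0] 0.67 [0.0256 0.0162]
[303.0, 122.0] 0.62 [-0.0749  0.0222]
[264.0, 238.0] 0.58 [ 0.0277 -0.0134]
S2 rot [ -0.01 -17.36   0.03] cm [3.02 0.02 2.51] rows 2.0
```

>>> move_arm --pt "0 -3 0 0.55 0 0.4 -1" --pt "0 -7 0 1.25 0 1.0 -1" --pt "0 -11 0 1.95 0 1.55 -1" --pt "0 -15 0 2.6 0 2.1 -1" --pt "0 -17 0 3 0 2.5 -1"

```text
time_s: 31.0
position: [0.5809, -0.1015, 0.1427]
tool_rot: [[-0.981, 0.139, -0.135], [0.138, 0.99, 0.018], [0.136, -0.001, -0.991]]
ft_force: [-0.7, -0.7, 8.3]
grip_width: 0.039
gripper_force: 122.4
```

Run:
```python
from pitch import *
for i in range(3): w=env.get_image('wrist')
a=pitch(w)
for b in beads(w): print(*b)
C=rel(*pose([-.040,0,.0130],2,a),say="S2")
```

```text
slip [-1.9896] res [ 2.6 -1.7  3.6  1.9] lip [-0.0498 -0.0003  0.0188] back [ 0.0298 -0.0014  0.0105] pan nose-up deg 5.9642471035289235 TCP [ 0.0098 -0.001   0.1428] F [-1.2 -1.6  8.3]
[304.0, 113.0] 0.77 [-0.0747  0.0207]
[299.0, 227.0] 0.7 [0.0164 0.0168]
[263.0, 228.0] 0.68 [ 0.0164 -0.0129]
[261.0, 111.0] 0.64 [-0.0767 -0.013 ]
S2 rot [-0.05 -3.93  0.01] cm [-0.02  0.05  0.19] rows 0.5
```

>>> move_arm --pt "0 -2 0 0 0 0 -1" --pt "0 -3.5 0 0.3 0 0 -1" --pt "0 -3.5 0 0.9 0 0 -1" --pt "0 -3.5 0 1.6 0 0.1 -1" --pt "0 -3.5 0 2.3 0 0.1 -1"

```text
time_s: 31.8
position: [0.5586, -0.0984, 0.143]
tool_rot: [[-0.987, 0.139, -0.08], [0.138, 0.99, 0.011], [0.08, 0.0, -0.997]]
ft_force: [0.9, -0.1, -2.1]
grip_width: 0.039
gripper_force: 121.0
```

Run:
```python
from pitch import *
w=env.get_image('wrist')
a=pitch(w)
for b in beads(w): print(*b)
C=rel(*pose([-.107,0,.0130],2,a),say="S2")
```

```text
slip [-1.0888] res [ 0.1 -2.2  3.2  2.5] lip [-0.0687  0.0003  0.017 ] back [ 0.0111 -0.0008  0.0121] pan nose-up deg 3.5211654470730536 TCP [-0.0142 -0.0005  0.1434] F [-0.4  0.2 -0.7]
[259.0, 125.0] 0.91 [-0.082 -0.014]
[262.0, 226.0] 0.75 [-0.0008 -0.0138]
[303.0, 129.0] 0.67 [-0.078   0.0197]
[299.0, 224.0] 0.63 [-0.0017  0.0168]
S2 rot [ 0.   -1.43  0.02] cm [ 4.26 -0.07  0.62] rows 0.9
```

>>> move_arm --pt "0 -1 0 0.6 0 0.2 -1" --pt "0 -1 0 1.3 0 0.3 -1" --pt "0 -1 0 2 0 0.35 -1" --pt "0 -1 0 2.7 0 0.4 -1" --pt "0 -1 0 2.7 0 0.4 -1"

```text
time_s: 32.5
position: [0.5314, -0.0945, 0.1419]
tool_rot: [[-0.988, 0.139, -0.061], [0.139, 0.99, 0.009], [0.061, 0.0, -0.998]]
ft_force: [0.5, 0.0, -2.9]
grip_width: 0.0389
gripper_force: 121.0
```

Run:
```python
from pitch import *
w=env.get_image('wrist')
a=pitch(w)
for b in beads(w): print(*b)
C=rel(*pose([-.107,0,.0130],2,a),say="S2")
```

```text
slip [-1.4366] res [-0.8 -1.9  2.8  2.2] lip [-0.0915  0.0004  0.0142] back [-0.0115 -0.0006  0.0113] pan nose-up deg 2.058027543368335 TCP [-0.0403 -0.0002  0.1419] F [-0.6  0.1 -2.4]
[258.0, 129.0] 0.9 [-0.1039 -0.0141]
[262.0, 222.0] 0.9 [-0.0293 -0.0133]
[296.0, 226.0] 0.6 [-0.026   0.0148]
[306.0, 129.0] 0.57 [-0.1035  0.0228]
S2 rot [-0.01 -0.05  0.03] cm [ 1.6  -0.06  0.2 ] rows 0.3
```

>>> move_arm --pt "0 0 0 0.5 0 0.1 -1" --pt "0 0 0 1 0 0.1 -1" --pt "0 0 0 1.5 0 0.1 -1" --pt "0 0 0 1.8 0 0.1 -1" --pt "0 0 0 1.8 0 0.1 -1"

```text
time_s: 33.2
position: [0.5138, -0.0921, 0.142]
tool_rot: [[-0.988, 0.139, -0.061], [0.139, 0.99, 0.009], [0.061, 0.0, -0.998]]
ft_force: [-1.0, 0.1, -1.8]
grip_width: 0.039
gripper_force: 121.0
```

Run:
```python
from pitch import *
w=env.get_image('wrist')
a=pitch(w)
for b in beads(w): print(*b)
C=rel(*pose([-.112,0,.020],8,a),say="S3")
C=rel(*pose([-.112,0,.040],22,a),*C,say="S4")
```

```text
slip [0.7276] res [ 1.6 -0.6  4.1  0.7] lip [-0.1149  0.0008  0.0163] back [-0.0352 -0.0003  0.0104] pan nose-up deg 4.219247845207491 TCP [-0.0583  0.      0.142 ] F [-0.6 -0.4 -1.8]
[261.0, 151.0] 0.88 [-0.1049 -0.0126]
[300.0, 154.0] 0.86 [-0.1024  0.0185]
[300.0, 220.0] 0.68 [-0.0483  0.0179]
[262.0, 222.0] 0.67 [-0.0467 -0.0133]
S3 rot [-0.    3.78  0.03] cm [-1.08 -0.07 -0.05] rows 0.4
S4 rot [ 0. 14.  0.] cm [-2.72  0.   -0.42] rows 1.6
```

>>> move_arm --pt "0 3 0 -0.6 0 -0.1 -1" --pt "0 7 0 -1.4 0 -0.3 -1" --pt "0 11 0 -2.3 0 -0.5 -1" --pt "0 15 0 -3.1 0 -0.7 -1" --pt "0 18 0 -3.7 0 -0.9 -1"

```text
time_s: 33.9
position: [0.5523, -0.0975, 0.1482]
tool_rot: [[-0.921, 0.139, -0.365], [0.129, 0.99, 0.051], [0.369, -0.0, -0.93]]
ft_force: [0.7, -0.3, -2.8]
grip_width: 0.0392
gripper_force: 121.1
```

Run:
```python
from pitch import *
for i in range(4): w=env.get_image('wrist')
a=pitch(w)
for b in beads(w): print(*b)
C=rel(*pose([-.06,0,.135],20,a),say="up")
```

```text
slip [-5.5837] res [ 0.4 -2.   4.6  2.3] lip [-0.0995  0.0006  0.0358] back [-0.0226 -0.0004  0.0139] pan nose-up deg 15.875571896641004 TCP [-0.0207 -0.0004  0.1481] F [-0.2 -0.3 -2.3]
[262.0, 203.0] 0.97 [-0.0621 -0.0135]
[263.0, 238.0] 0.94 [-0.0326 -0.0128]
[298.0, 236.0] 0.76 [-0.0333  0.0164]
up rot [-0.01  4.14  0.02] cm [ -1.08  -0.01 -10.35] rows 2.1
```

Run:
```python
from pitch import *
w=env.get_image('wrist');s=env.get_image('scene')
print([(np.round(d["pixel"]),round(d["conf"],2)) for d in env.tip_of("bead1",w)])
print([(np.round(d["pixel"]),round(d["conf"],2)) for d in env.tip_of("bead1",s)])
for v in range(130,240,6): print(v,[w["color"][v,u].tolist() for u in(262,290,298,306)])
```

```text
[(array([261., 200.]), 0.92), (array([261., 236.]), 0.76), (array([298., 237.]), 0.66), (array([300., 198.]), 0.62), (array([276., 149.]), 0.23)]
[(array([256., 229.]), 0.67), (array([265., 240.]), 0.62), (array([258., 241.]), 0.6), (array([265., 227.]), 0.39)]
130 [[183, 174, 160], [181, 172, 158], [181, 171, 158], [179, 169, 157]]
136 [[181, 172, 159], [179, 171, 158], [179, 170, 156], [179, 170, 157]]
142 [[181, 172, 159], [180, 170, 158], [179, 170, 157], [178, 168, 156]]
148 [[181, 172, 159], [181, 171, 157], [181, 172, 159], [176, 167, 154]]
154 [[156, 111, 73], [141, 100, 68], [147, 106, 70], [134, 96, 66]]
160 [[196, 192, 188], [198, 193, 189], [195, 189, 186], [198, 193, 189]]
166 [[195, 190, 187], [199, 194, 190], [196, 191, 187], [197, 191, 187]]
172 [[194, 190, 185], [197, 191, 189], [196, 190, 187], [199, 192, 189]]
178 [[190, 182, 178], [197, 191, 189], [186, 179, 176], [197, 191, 187]]
184 [[164, 88, 45], [129, 100, 72], [117, 91, 64], [119, 98, 69]]
190 [[207, 109, 54], [180, 148, 106], [175, 142, 102], [151, 122, 88]]
196 [[218, 119, 59], [183, 156, 112], [179, 152, 109], [161, 130, 94]]
202 [[216, 116, 58], [184, 156, 112], [178, 149, 107], [158, 129, 92]]
208 [[197, 105, 51], [173, 140, 100], [169, 137, 99], [141, 115, 83]]
214 [[156, 84, 41], [152, 137, 123], [131, 107, 77], [123, 111, 99]]
220 [[128, 104, 76], [43, 71, 127], [40, 73, 130], [36, 57, 98]]
226 [[156, 126, 91], [46, 87, 159], [43, 84, 155], [37, 72, 130]]
232 [[169, 140, 100], [55, 99, 176], [52, 94, 170], [43, 79, 142]]
238 [[171, 141, 101], [55, 94, 169], [57, 96, 168], [53, 83, 139]]
```

>>> move_arm --pt "0 1 0 0.5 0 -1.4 -1" --pt "0 2 0 1.2 0 -3.2 -1" --pt "0 3 0 2 0 -5.2 -1" --pt "0 4 0 2.8 0 -7.5 -1" --pt "0 4 0 3.6 0 -9.5 -1"

```text
time_s: 34.95
position: [0.5528, -0.0976, 0.2511]
tool_rot: [[-0.894, 0.139, -0.426], [0.125, 0.99, 0.06], [0.431, -0.0, -0.903]]
ft_force: [0.2, 0.6, -1.5]
grip_width: 0.0389
gripper_force: 121.2
```

>>> move_arm --pt "0 0 0 0.8 0 -2 -1" --pt "0 0 0 1.5 0 -4 -1" --pt "0 0 0 1.5 0 -4 -1" --pt "0 0 0 1.5 0 -4 -1"

```text
time_s: 35.35
position: [0.5562, -0.0981, 0.292]
tool_rot: [[-0.894, 0.139, -0.426], [0.125, 0.99, 0.06], [0.431, 0.0, -0.903]]
ft_force: [0.8, 0.0, -3.1]
grip_width: 0.0389
gripper_force: 121.2
```

Run:
```python
from pitch import *
for i in range(3): w=env.get_image('wrist')
t=env.get_image("top")
a=pitch(w)
for b in beads(w): print(*b[:2])
for d in env.outline_of("bowl",t): print(d["bbox"],d["conf"],atz(t,[d["bbox"][:2]],.045))
for d in env.outline_of("bowl",w): print("w",d["bbox"],d["conf"])
m=[d for d in env.outline_of("bowl",t)]
print([(d["pixel"],d["conf"],atz(t,[d["pixel"]],0)) for d in env.tip_of("bowl",t)])
o=env.observe();print(o["position"],o["q"])
```

```text
slip [-8.409] res [   1.6    5.8 -173.    -6.3] lip [-0.0966  0.0006  0.1809] back [-0.0201 -0.0004  0.1572] pan nose-up deg 17.208255409210484 TCP [-0.0159 -0.0005  0.2917] F [-0.2  0.6 -2.3]
[262.0, 238.0] 0.91
[295.0, 240.0] 0.86
[299.0, 206.0] 0.85
[263.0, 204.0] 0.64
[425.4, 310.4, 58.3, 56.3] 0.89 [[ 0.2566 -0.5102  0.045 ]]
[377.3, 221.4, 59.4, 56.5] 0.8 [[ 0.5111 -0.3805  0.045 ]]
w [57.9, 263.5, 114.7, 136.0] 0.83
[([417.9, 309.6], 0.86, array([[ 0.2594, -0.5024,  0.    ]])), ([373.9, 221.7], 0.66, array([[ 0.5184, -0.3806,  0.    ]]))]
[ 0.5564 -0.0981  0.2926] [ -19.4969   35.4231   41.3951   -6.2709  128.0727 -104.3038]
```

Run:
```python
from pitch import *
a=-6.
o=env.observe()
lip0=fr(TR,[-.0966,0,.181]);print(lip0)
L1=[.525,-.385,.175]
m=(np.array(lip0)+L1)/2
A=rel(*pose(m,20,a,-22,0),say="mid")
B=rel(*pose(L1,20,a,-36,0),*A,say="over")
C=rel(*pose([.525,-.385,.10],20,a,-36,0),*B,say="down"); print(B[0],C[0])
D=rel(*pose([.527,-.387,.085],-10,a,-36,0),*C,say="p1")
E=rel(*pose([.529,-.388,.078],-35,a,-36,0),*D,say="p2")
F=rel(*pose([.529,-.388,.078],-60,a,-36,0),*E,say="p3");print(F[0])
```

```text
[ 0.4762 -0.0874  0.181 ]
mid rot [-6.09  0.49 12.63] cm [ -4.68 -16.55  -1.32] rows 3.5
over rot [-6.14  0.   12.58] cm [ -6.95 -14.98  -3.05] rows 3.4
down rot [0. 0. 0.] cm [-3.29  0.    6.74] rows 1.5
[ 0.5951 -0.4359  0.2814] [ 0.5951 -0.4359  0.2064]
p1 rot [  0. -30.  -0.] cm [ 6.19 -0.04  1.45] rows 3.5
p2 rot [ -0. -25.   0.] cm [5.77 0.04 0.65] rows 2.9
p3 rot [  0. -25.  -0.] cm [ 5.94  0.   -0.07] rows 2.9
[ 0.4564 -0.3353  0.1818]
```

Run:
```python
from pitch import *
a=-6.
B0=np.array([.513,-.376,0]);u=np.array([np.cos(np.radians(-36)),np.sin(np.radians(-36)),0])
lip0=np.array([.4762,-.0874,.181])
L1=B0-.035*u+[0,0,.165]
m=(lip0+L1)/2+[.02,-.01,0]
A=rel(*pose(m,15,a,-22,0),say="mid")
B=rel(*pose(L1,10,a,-36,0),*A,say="over")
C=rel(*pose(B0-.02*u+[0,0,.105],8,a,-36,0),*B,say="down"); print(B[0],C[0])
D=rel(*pose(B0+.015*u+[0,0,.095],-15,a,-36,0),*C,say="p1")
E=rel(*pose(B0+.025*u+[0,0,.085],-40,a,-36,0),*D,say="p2")
F=rel(*pose(B0+.025*u+[0,0,.085],-62,a,-36,0),*E,say="p3");print(F[0])
```

```text
mid rot [-5.54 -4.49 12.89] cm [ -3.68 -15.85  -1.08] rows 3.3
over rot [-4.44 -4.98 13.28] cm [ -1.9  -13.71  -0.54] rows 2.8
down rot [ 0. -2.  0.] cm [-2.63  0.    5.25] rows 1.2
[ 0.5388 -0.3947  0.2848] [ 0.5475 -0.401   0.2271]
p1 rot [ -0. -23.   0.] cm [ 1.83 -0.   -0.03] rows 2.7
p2 rot [  0. -25.  -0.] cm [5.11 0.   1.08] rows 2.9
p3 rot [  0. -22.   0.] cm [ 5.23 -0.   -0.2 ] rows 2.6
[ 0.4577 -0.3359  0.1856]
```

Transport with gentle rows.

>>> move_arm --pt "-0.8 -0.6 2 -0.4 -2 -0.2 -1" --pt "-1.9 -1.5 4.4 -1.2 -5.4 -0.4 -1" --pt "-3 -2.4 7 -2 -8.8 -0.6 -1" --pt "-4.2 -3.4 9.8 -2.8 -12.2 -0.8 -1" --pt "-5.5 -4.5 12.9 -3.7 -15.8 -1.1 -1"

```text
time_s: 36.4
position: [0.5722, -0.261, 0.2867]
tool_rot: [[-0.865, 0.376, -0.331], [0.352, 0.927, 0.134], [0.357, -0.001, -0.934]]
ft_force: [0.8, -0.4, -1.4]
grip_width: 0.039
gripper_force: 121.3
```

>>> move_arm --pt "-1.1 -1.2 3.3 -0.5 -3.4 -0.1 -1" --pt "-2.2 -2.4 6.6 -1 -6.8 -0.2 -1" --pt "-3.3 -3.7 10 -1.5 -10.2 -0.4 -1" --pt "-4.2 -4.7 12.5 -1.8 -12.8 -0.5 -1" --pt "-4.4 -5 13.3 -1.9 -13.7 -0.5 -1"

```text
time_s: 36.9
position: [0.5376, -0.3969, 0.2841]
tool_rot: [[-0.775, 0.592, -0.222], [0.569, 0.806, 0.161], [0.275, -0.002, -0.962]]
ft_force: [0.4, 0.0, -1.9]
grip_width: 0.0393
gripper_force: 121.3
```

Run:
```python
from pitch import *
for i in range(3): w=env.get_image('wrist')
t=env.get_image("top")
a=pitch(w,("scoop_lip",))
for b in beads(w): print(*b[:2])
for d in env.outline_of("bowl",t): print(d["bbox"],d["conf"],atz(t,[d["bbox"][:2]],.045))
for d in env.outline_of("bowl",w): 
    m=d["mask"];v,u=np.nonzero(m);print("w",d["bbox"],d["conf"],len(v))
np.save("pics/w15.npy",w,allow_pickle=True);save(w,"w15.png")
B0=np.array([.513,-.376,.06])
print(proj(w,[B0+[.078*np.cos(x),.078*np.sin(x),0] for x in np.arange(0,6.2,np.pi/4)]).round())
o=env.observe();print(o["position"],o["tool_rot"],o["q"])
```

```text
slip [-5.1603] res [ 6. -0.] lip [-0.0558 -0.2624  0.1659] back [ 0.0131 -0.3001  0.1509] pan nose-up deg 10.809599968228104 TCP [ 0.0046 -0.2953  0.2847] F [ 0.7 -0.2 -2. ]
[255.0, 198.0] 0.74
[294.0, 232.0] 0.61
[258.0, 234.0] 0.6
[423.8, 311.4, 56.7, 56.0] 0.94 [[ 0.2539 -0.5055  0.045 ]]
[210.6, 181.8, 28.8, 18.4] 0.63 [[0.6253 0.1005 0.045 ]]
w [280.8, 201.3, 139.2, 136.3] 0.88 4301
w [65.5, 89.3, 131.0, 149.8] 0.68 16210
[[320. 257.]
 [348. 212.]
 [336. 159.]
 [290. 131.]
 [238. 144.]
 [210. 190.]
 [223. 242.]
 [268. 270.]]
[ 0.5397 -0.393   0.2849] [[-0.779   0.5861 -0.223 ]
 [ 0.5638  0.8103  0.1599]
 [ 0.2744 -0.0012 -0.9616]] [ -45.0924   43.8773   23.6003   -3.2871  128.1985 -100.8811]
```

Run:
```python
from pitch import *
a=-5.
B0=np.array([.514,-.376,0]);u=np.array([np.cos(np.radians(-36)),np.sin(np.radians(-36)),0])
C=rel(*pose(B0-.02*u+[0,0,.105],8,a,-36,0),say="down"); print(C[0])
D=rel(*pose(B0+.015*u+[0,0,.092],-15,a,-36,0),*C,say="p1")
E=rel(*pose(B0+.025*u+[0,0,.082],-40,a,-36,0),*D,say="p2")
F=rel(*pose(B0+.025*u+[0,0,.082],-62,a,-36,0),*E,say="p3");print(F[0])
```

```text
down rot [-0.1  -2.93  0.1 ] cm [-2.76 -0.13  5.24] rows 1.2
[ 0.5487 -0.4012  0.227 ]
p1 rot [ -0. -23.   0.] cm [ 1.76 -0.    0.21] rows 2.7
p2 rot [ -0. -25.  -0.] cm [5.13 0.   0.97] rows 2.9
p3 rot [  0. -22.   0.] cm [ 5.23  0.   -0.3 ] rows 2.6
[ 0.4589 -0.336   0.1829]
```

>>> move_arm --pt "0 -0.5 0 -0.6 0 1.2 -1" --pt "0 -1.5 0 -1.4 -0.1 2.7 -1" --pt "0 -2.5 0 -2.3 -0.1 4.3 -1" --pt "0 -2.9 0 -2.8 -0.1 5.2 -1" --pt "0 -2.9 0 -2.8 -0.1 5.2 -1"

```text
time_s: 37.8
position: [0.5487, -0.4015, 0.2256]
tool_rot: [[-0.788, 0.587, -0.185], [0.572, 0.81, 0.134], [0.228, -0.001, -0.974]]
ft_force: [-0.6, 0.4, -2.1]
grip_width: 0.0389
gripper_force: 121.2
```

>>> move_arm --pt "0 -4 0 0.1 0 0 -1" --pt "0 -8 0 0.3 0 0.1 -1" --pt "0 -13 0 0.8 0 0.1 -1" --pt "0 -18 0 1.3 0 0.2 -1" --pt "0 -23 0 1.8 0 0.2 -1"

```text
time_s: 38.3
position: [0.5341, -0.3913, 0.2304]
tool_rot: [[-0.797, 0.587, 0.143], [0.578, 0.809, -0.106], [-0.177, -0.002, -0.984]]
ft_force: [0.2, 0.0, -2.3]
grip_width: 0.0391
gripper_force: 121.2
```

>>> move_arm --pt "0 -4 0 0.8 0 0.2 -1" --pt "0 -9 0 1.8 0 0.4 -1" --pt "0 -14 0 2.8 0 0.6 -1" --pt "0 -20 0 4 0 0.8 -1" --pt "0 -25 0 5.1 0 1 -1"

```text
time_s: 38.8
position: [0.4944, -0.3625, 0.2116]
tool_rot: [[-0.662, 0.587, 0.466], [0.479, 0.809, -0.34], [-0.577, -0.002, -0.817]]
ft_force: [1.4, -0.3, -2.1]
grip_width: 0.0389
gripper_force: 121.4
```

>>> move_arm --pt "0 -5 0 1.2 0 -0.1 -1" --pt "0 -11 0 2.6 0 -0.2 -1" --pt "0 -17 0 4 0 -0.2 -1" --pt "0 -22 0 5.2 0 -0.3 -1" --pt "0 -22 0 5.2 0 -0.3 -1"

```text
time_s: 39.3
position: [0.4735, -0.3322, 0.2217]
tool_rot: [[-0.47, 0.605, 0.642], [0.358, 0.796, -0.488], [-0.806, 0.001, -0.591]]
ft_force: [-0.1, -0.8, -1.4]
grip_width: 0.0392
gripper_force: 121.5
```

Run:
```python
from pitch import *
for i in range(3): w=env.get_image('wrist')
t=env.get_image("top");s=env.get_image("scene")
print([(np.round(d["pixel"]),round(d["conf"],2)) for d in env.tip_of("bead1",w)])
for p in(t,s):
  for d in env.tip_of("bead1",p): print(np.round(d["pixel"]),round(d["conf"],2),atz(p,[d["pixel"]],.022))
  for d in env.outline_of("bowl",p): print("bowl",d["bbox"],d["conf"],atz(p,[d["bbox"][:2]],.045))
o=env.observe();print(o["position"],o["tool_rot"],o["q"],o["ft_force"])
save(w,"w16.png")
```

```text
[(array([297.,  72.]), 0.9), (array([243.,  74.]), 0.68), (array([266.,  15.]), 0.34)]
[360. 232.] 0.61 [[ 0.4853 -0.3333  0.022 ]]
[370. 233.] 0.37 [[ 0.4804 -0.3614  0.022 ]]
[383. 208.] 0.23 [[ 0.554  -0.4056  0.022 ]]
bowl [424.8, 308.9, 54.2, 53.0] 0.66 [[ 0.2609 -0.5087  0.045 ]]
bowl [375.6, 219.6, 56.5, 53.3] 0.64 [[ 0.5164 -0.3757  0.045 ]]
[163. 246.] 0.63 [[ 0.4789 -0.3669  0.022 ]]
[178. 244.] 0.62 [[ 0.4822 -0.3226  0.022 ]]
[146. 271.] 0.54 [[ 0.5557 -0.4152  0.022 ]]
bowl [109.2, 203.9, 54.1, 43.9] 0.82 [[ 0.2768 -0.5104  0.045 ]]
bowl [159.8, 255.4, 56.0, 52.1] 0.75 [[ 0.532  -0.3736  0.045 ]]
[ 0.4739 -0.3334  0.2208] [[-0.476   0.6023  0.6408]
 [ 0.3542  0.7983 -0.4871]
 [-0.8049 -0.0049 -0.5933]] [ -53.2391    9.3782  112.257    65.8793   14.0664 -165.2252] [-0.2119 -0.0966 -1.6266]
```

Run:
```python
from pitch import *
a=-5.
B0=np.array([.514,-.376,0]);u=np.array([np.cos(np.radians(-36)),np.sin(np.radians(-36)),0])
E=rel(*pose(B0+.015*u+[0,0,.10],-40,a,-36,0),say="r1")
D=rel(*pose(B0+.0*u+[0,0,.14],-5,a,-36,0),*E,say="r2")
C=rel(*pose(B0-.06*u+[0,0,.19],5,a,-30,0),*D,say="r3");print(C[0])
```

```text
r1 rot [-0.93 18.6  -0.55] cm [-2.04 -1.05  1.49] rows 2.2
r2 rot [ 0. 35.  0.] cm [-8.08 -0.    0.21] rows 4.1
r3 rot [ 0.52  9.99 -5.98] cm [ 3.77  0.59 -4.21] rows 1.4
[ 0.5144 -0.369   0.3151]
```

>>> move_arm --pt "0 4 0 -0.4 -0.2 0.1 -1" --pt "0 9 0 -1 -0.5 0.6 -1" --pt "0 14 0 -1.5 -0.8 1.1 -1" --pt "-0.9 18.6 -0.5 -2 -1 1.5 -1" --pt "-0.9 18.6 -0.5 -2 -1 1.5 -1"

```text
time_s: 40.3
position: [0.4874, -0.3585, 0.2302]
tool_rot: [[-0.662, 0.591, 0.461], [0.483, 0.807, -0.341], [-0.573, -0.003, -0.819]]
ft_force: [-0.3, -0.4, -0.6]
grip_width: 0.0392
gripper_force: 121.5
```

>>> move_arm --pt "0 7 0 -1.7 0 0 -1" --pt "0 14 0 -3.4 0 0 -1" --pt "0 21 0 -5 0 0.1 -1" --pt "0 28 0 -6.6 0 0.2 -1" --pt "0 35 0 -8.1 0 0.2 -1"

```text
time_s: 40.8
position: [0.5415, -0.3957, 0.2739]
tool_rot: [[-0.808, 0.59, -0.003], [0.59, 0.808, 0.002], [0.004, 0.0, -1.0]]
ft_force: [-0.3, -0.9, -1.9]
grip_width: 0.0388
gripper_force: 121.3
```

Run:
```python
from pitch import *
a=-5.
for i in range(3): w=env.get_image('wrist')
t=env.get_image("top");s=env.get_image("scene")
o=env.observe();print(o["position"],o["tool_rot"],o["q"],o["ft_force"])
pitch(w,("scoop_lip",))
B0=np.array([.514,-.376,0])
for n,p in(("w",w),("t",t),("s",s)):
  for d in env.tip_of("bead1",p):
    X=atz(p,[d["pixel"]],.022)[0];print(n,np.round(d["pixel"]),round(d["conf"],2),X,np.linalg.norm(X[:2]-B0[:2]))
b=env.outline_of("bowl",w);print([(d["bbox"],d["conf"]) for d in b])
save(w,"w17.png",1.4)
u=np.array([np.cos(np.radians(-36)),np.sin(np.radians(-36)),0])
C=rel(*pose(B0-.06*u+[0,0,.19],5,a,-30,0),say="r3");print(C[0])
```

```text
[ 0.541  -0.3952  0.2721] [[-0.808   0.5892  0.0009]
 [ 0.5892  0.808   0.0006]
 [-0.0003  0.001  -1.    ]] [ -46.2715   33.2831   44.2121    0.0614  102.4958 -100.1572] [-0.3026 -0.0264 -1.3947]
slip [-0.4757] res [ 2.1 -0. ] lip [-0.0336 -0.275   0.1422] back [ 0.0364 -0.3137  0.1429] pan nose-up deg -0.49517715287729774 TCP [ 0.0064 -0.2972  0.2721] F [-0.3 -0.  -1.4]
w [296.  88.] 0.74 [ 0.4829 -0.3305  0.022 ] 0.0551346916735115
w [271. 101.] 0.63 [ 0.4778 -0.3599  0.022 ] 0.03962452444406379
s [174. 243.] 0.66 [ 0.4739 -0.3337  0.022 ] 0.05827543142382178
s [145. 270.] 0.62 [ 0.5522 -0.4177  0.022 ] 0.05650183773802181
s [168. 246.] 0.42 [ 0.4826 -0.351   0.022 ] 0.04013290679037095
[([52.5, 48.4, 105.1, 96.7], 0.88), ([281.2, 128.2, 151.1, 135.7], 0.79)]
r3 rot [ 0.58 10.08 -6.09] cm [ 3.64  0.54 -4.14] rows 1.4
[ 0.5144 -0.369   0.3151]
```

Run:
```python
from h import *
A=rel((.47,-.25,.33),down(-20),say="1")
B=rel((.385,-.085,.33),down(-7),*A,say="2")
C=rel((.37,.12,.33),down(0),*B,say="3")
D=rel(fr(HF,[-.24,0,.33]),down(6.2),*C,say="4");print(D[0])
```

```text
1 rot [  0.04   0.09 -16.11] cm [14.24  7.54 -5.64] rows 3.4
2 rot [  0.   0. -13.] cm [13.63 12.6   0.  ] rows 3.7
3 rot [ 0.  0. -7.] cm [ 3.99 20.16  0.  ] rows 4.1
4 rot [ 0.   0.  -6.2] cm [-1.24 19.61  0.  ] rows 3.9
[0.38240377 0.31608015 0.33      ]
```

>>> move_arm --pt "0 0 0 1 0 -3 -1" --pt "0 0 -4 4 2 -5.6 -1" --pt "0 0 -9 8 4 -5.6 -1" --pt "0 0 -13 11.5 6 -5.6 -1" --pt "0 0 -16 14.2 7.5 -5.6 -1"

```text
time_s: 41.8
position: [0.4691, -0.2487, 0.3299]
tool_rot: [[-0.94, 0.341, 0.002], [0.341, 0.94, -0.0], [-0.002, 0.0, -1.0]]
ft_force: [0.2, -0.7, -1.0]
grip_width: 0.0391
gripper_force: 121.4
```

Run:
```python
from h import *
np.set_printoptions(precision=3,suppress=True)
for i in range(2): w=env.get_image('wrist')
t=env.get_image("top");s=env.get_image("scene")
for n,p in(("w",w),("t",t),("s",s)):
  for d in env.tip_of("bead1",p):
    X=atz(p,[d["pixel"]],.022)[0];print(n,np.round(d["pixel"]),round(d["conf"],2),X)
  print(n,[(d["bbox"],d["conf"]) for d in env.outline_of("bowl",p)])
np.save("pics/t18.npy",t,allow_pickle=True);np.save("pics/s18.npy",s,allow_pickle=True);np.save("pics/w18.npy",w,allow_pickle=True)
save(w,"w18.png",1.4)
# colour blobs inside the bowl in top & scene
for n,p in(("t",t),("s",s)):
    q=proj(p,[[.514+.070*np.cos(x),-.376+.070*np.sin(x),.058] for x in np.arange(0,6.3,.2)]).astype(np.int32)
    m=np.zeros(p["color"].shape[:2],np.uint8);cv2.fillPoly(m,[q],1)
    c=p["color"].astype(int);warm=((c[...,0]>c[...,2]+15)&(m>0)).astype(np.uint8)
    k,l,st,ce=cv2.connectedComponentsWithStats(warm);print(n,st[1:,4],ce[1:])
    hsv=cv2.cvtColor(p["color"],cv2.COLOR_RGB2HSV);bl=((hsv[...,1]>170)&(hsv[...,0]>100)&(m>0)).astype(np.uint8)
    k,l,st,ce=cv2.connectedComponentsWithStats(bl);print(n,"blue",st[1:,4],ce[1:])
```

```text
w [187. 254.] 0.85 [ 0.552 -0.414  0.022]
w [202. 196.] 0.82 [ 0.481 -0.36   0.022]
w [222. 192.] 0.68 [ 0.484 -0.331  0.022]
w [210. 257.] 0.6 [ 0.567 -0.384  0.022]
w [([185.8, 226.9, 99.3, 118.4], 0.81), ([40.8, 72.2, 81.6, 142.7], 0.71)]
t [170. 145.] 0.45 [0.746 0.229 0.022]
t [363. 234.] 0.42 [ 0.477 -0.341  0.022]
t [([425.1, 308.5, 52.2, 53.2], 0.68), ([381.4, 234.7, 47.8, 26.0], 0.63), ([279.9, 206.3, 46.1, 88.0], 0.24)]
s [165. 248.] 0.53 [ 0.488 -0.36   0.022]
s [175. 241.] 0.42 [ 0.468 -0.331  0.022]
s [147. 270.] 0.42 [ 0.553 -0.414  0.022]
s [([109.2, 204.1, 54.3, 45.1], 0.6), ([162.6, 253.2, 58.4, 51.1], 0.56)]
t [1245   42    1] [[377.032 215.635]
 [354.571 220.357]
 [376.    220.   ]]
t blue [] []
s [174   4  31] [[170.063 245.253]
 [132.    243.5  ]
 [146.097 265.516]]
s blue [] []
```

>>> move_arm --pt "0 0 -3 3 2.5 0 -1" --pt "0 0 -6 6 5.5 0 -1" --pt "0 0 -9 9 8.5 0 -1" --pt "0 0 -13 12 11.5 0 -1" --pt "0 0 -13 13.6 12.6 0 -1"

```text
time_s: 42.8
position: [0.3851, -0.0838, 0.3293]
tool_rot: [[-0.993, 0.12, 0.002], [0.12, 0.993, 0.001], [-0.001, 0.001, -1.0]]
ft_force: [-0.3, 0.5, -2.9]
grip_width: 0.0392
gripper_force: 121.6
```

>>> move_arm --pt "0 0 -1.5 0.8 4 0 -1" --pt "0 0 -3 1.6 8 0 -1" --pt "0 0 -4.5 2.4 12 0 -1" --pt "0 0 -6 3.2 16 0 -1" --pt "0 0 -7 4 20.2 0 -1"

```text
time_s: 43.3
position: [0.3715, 0.1208, 0.3291]
tool_rot: [[-1.0, 0.002, 0.001], [0.002, 1.0, 0.0], [-0.001, 0.0, -1.0]]
ft_force: [1.4, -0.5, -2.2]
grip_width: 0.0394
gripper_force: 121.7
```

>>> move_arm --pt "0 0 -1.5 -0.2 4 0 -1" --pt "0 0 -3 -0.4 8 0 -1" --pt "0 0 -4.5 -0.7 12 0 -1" --pt "0 0 -6.2 -1 16 0 -1" --pt "0 0 -6.2 -1.2 19.6 0 -1"

```text
time_s: 43.8
position: [0.3841, 0.3173, 0.3289]
tool_rot: [[-0.994, -0.107, 0.001], [-0.107, 0.994, 0.0], [-0.001, 0.0, -1.0]]
ft_force: [-0.0, -0.1, -1.5]
grip_width: 0.0392
gripper_force: 121.7
```

Run:
```python
from pitch import *
for i in range(4): w=env.get_image('wrist')
pitch(w,("scoop_lip",))
print([(np.round(d["pixel"]),d["conf"]) for d in env.tip_of("scoop",w)])
o=env.observe();print(o["position"],o["ft_force"])
A=rel(fr(HF,[-.25,0,.2035]),down(6.2),say="A")
B=rel(fr(HF,[-.05,0,.2035]),down(6.2),*A,say="B")
np.save("pics/w19.npy",w,allow_pickle=True);save(w,"w19.png",1.4)
print("lip pred",proj(w,[fr(HF,[-.19,-.005,.205]),fr(HF,[-.19,.005,.205]),fr(HF,[-.1,-.005,.205]),fr(HF,[-.1,.005,.205])]))
for r in range(290,420,15):
    c=w["color"][r].astype(int); print(r,[(u,int(c[u].sum()/3)) for u in range(262,302,3)])
```

```text
slip [0.4502] res [ 2.8 -0. ] lip [-0.2853  0.3772  0.1995] back [-0.2075  0.3956  0.1989] pan nose-up deg 0.44853090139814206 TCP [-0.2384  0.3883  0.3287] F [-0.4 -0.1 -1.1]
[(array([280., 284.]), 0.56)]
[0.3842 0.3146 0.3292] [ 0.3175 -0.0987 -1.7115]
A rot [ 0.01  0.05 -0.16] cm [ 1.17  0.16 12.57] rows 2.5
B rot [0. 0. 0.] cm [-20.  -0.   0.] rows 4.0
lip pred [[271.3809 250.9871]
 [282.9259 250.9914]
 [271.9847 338.9165]
 [282.6077 338.9198]]
290 [(262, 100), (265, 101), (268, 101), (271, 99), (274, 102), (277, 103), (280, 102), (283, 101), (286, 101), (289, 102), (292, 101), (295, 102), (298, 101), (301, 102)]
305 [(262, 92), (265, 92), (268, 89), (271, 93), (274, 101), (277, 101), (280, 101), (283, 94), (286, 87), (289, 89), (292, 89), (295, 88), (298, 87), (301, 88)]
320 [(262, 68), (265, 73), (268, 72), (271, 79), (274, 90), (277, 91), (280, 90), (283, 76), (286, 70), (289, 74), (292, 73), (295, 73), (298, 74), (301, 72)]
335 [(262, 140), (265, 140), (268, 139), (271, 130), (274, 91), (277, 91), (280, 89), (283, 118), (286, 141), (289, 147), (292, 149), (295, 148), (298, 14
[... 152 characters left out ...]
95, 148), (298, 146), (301, 146)]
365 [(262, 154), (265, 154), (268, 156), (271, 145), (274, 91), (277, 91), (280, 90), (283, 111), (286, 153), (289, 156), (292, 153), (295, 155), (298, 156), (301, 155)]
380 [(262, 138), (265, 138), (268, 140), (271, 124), (274, 89), (277, 90), (280, 90), (283, 99), (286, 143), (289, 142), (292, 139), (295, 141), (298, 141), (301, 139)]
395 [(262, 137), (265, 136), (268, 137), (271, 104), (274, 87), (277, 87), (280, 89), (283, 90), (286, 142), (289, 141), (292, 142), (295, 141), (298, 140), (301, 141)]
410 [(262, 27), (265, 25), (268, 32), (271, 26), (274, 27), (277, 27), (280, 26), (283, 25), (286, 30), (289, 25), (292, 27), (295, 28), (298, 29), (301, 26)]
```

Run:
```python
from h import *
for f in("w8","w19"):
    w=np.load(f"pics/{f}.npy",allow_pickle=True).item();c=w["color"].astype(int)
    red=(c[...,0]>110)&(c[...,1]<80)&(c[...,2]<80);red[:,:200]=0;red[:,360:]=0
    br=red&(c[...,0]>180)
    for m in(red,br):
        v,u=np.nonzero(m);print(f,u.min(),u.max(),v.min(),v.max())
    print([ (r,int(c[r,240:320,0].mean()),int(c[r,240:320,1].mean())) for r in range(278,312,2)])
    print("pan front", [ (r,c[r,280].tolist()) for r in range(132,150,2)])
```

```text
w8 217 328 238 404
w8 231 327 243 305
[(278, 97, 29), (280, 97, 28), (282, 97, 29), (284, 97, 29), (286, 97, 29), (288, 138, 38), (290, 205, 53), (292, 211, 55), (294, 211, 55), (296, 211, 55), (298, 211, 55), (300, 211, 55), (302, 211, 55), (304, 208, 63), (306, 181, 113), (308, 168, 129), (310, 167, 128)]
pan front [(132, [190, 155, 110]), (134, [193, 157, 112]), (136, [200, 163, 117]), (138, [192, 158, 115]), (140, [195, 183, 174]), (142, [205, 198, 195]), (144, [204, 196, 193]), (146, [204, 198, 195]), (148, [203, 196, 193])]
w19 230 327 238 328
w19 234 325 243 305
[(278, 97, 29), (280, 97, 28), (282, 97, 29), (284, 97, 29), (286, 98, 29), (288, 153, 41), (290, 202, 53), (292, 205, 53), (294, 205, 53), (296, 205, 53), (298, 205, 53), (300, 205, 53), (302, 205, 53), (304, 195, 62), (306, 141, 88), (308, 125, 94), (310, 124, 93)]
pan front [(132, [184, 151, 108]), (134, [181, 148, 106]), (136, [180, 147, 105]), (138, [179, 149, 112]), (140, [190, 179, 172]), (142, [199, 193, 190]), (144, [199, 193, 189]), (146, [199, 194, 189]), (148, [199, 191, 188])]
```

>>> move_arm --pt "0 0 0 1.2 0.2 1 -1" --pt "0 0 0 1.2 0.2 4 -1" --pt "0 0 0 1.2 0.2 8 -1" --pt "0 0 0 1.2 0.2 11.5 -1" --pt "0 0 0 1.2 0.2 12.5 -1"

```text
time_s: 44.6
position: [0.3708, 0.3145, 0.2016]
tool_rot: [[-0.995, -0.104, -0.004], [-0.104, 0.995, -0.002], [0.004, -0.002, -1.0]]
ft_force: [-0.5, -1.0, -1.1]
grip_width: 0.0392
gripper_force: 121.9
```

>>> move_arm --pt "0 0 0 0 0 0 -1" --pt "0 0 0 0 0 0 -1" --pt "0 0 0 0 0 0 -1"

```text
time_s: 44.9
position: [0.3728, 0.3164, 0.206]
tool_rot: [[-0.994, -0.106, 0.004], [-0.106, 0.994, 0.002], [-0.004, 0.002, -1.0]]
ft_force: [-0.9, 0.3, -2.0]
grip_width: 0.0391
gripper_force: 121.9
```

Run:
```python
from pitch import *
o=env.observe();print(o["position"],o["ft_force"])
B=rel((.5715,.3375,.2035),down(6.2),say="B")
```

```text
[0.3728 0.3164 0.206 ] [-0.8772  0.3056 -1.9607]
B rot [ 0.1   0.25 -0.13] cm [-19.98  -0.01   0.33] rows 4.0
```

>>> move_arm --pt "0 0 0 -2 0 0.1 -1" --pt "0 0 0 -4 0 0.1 -1" --pt "0 0 0 -6.5 0 0.1 -1" --pt "0 0 0 -9 0 0.1 -1" --pt "0 0 0 -11 0 0.1 -1"

```text
time_s: 45.4
position: [0.483, 0.328, 0.2046]
tool_rot: [[-0.994, -0.106, 0.003], [-0.106, 0.994, 0.001], [-0.003, 0.001, -1.0]]
ft_force: [0.4, 0.6, -0.7]
grip_width: 0.039
gripper_force: 121.9
```

>>> move_arm --pt "0 0 0 -2.5 0 0 -1" --pt "0 0 0 -5 0 0 -1" --pt "0 0 0 -7 0 0 -1" --pt "0 0 0 -9 0 0 -1" --pt "0 0 0 -9 0 0 -1"

```text
time_s: 45.9
position: [0.5729, 0.3372, 0.2037]
tool_rot: [[-0.994, -0.105, 0.003], [-0.105, 0.994, 0.001], [-0.003, 0.001, -1.0]]
ft_force: [-0.6, -0.9, -1.9]
grip_width: 0.0391
gripper_force: 121.9
```

Run:
```python
from pitch import *
for i in range(3): w=env.get_image('wrist')
o=env.observe();print(o["position"],o["ft_force"],o["grip_width"])
B=rel((.5715,.3375,.183),down(6.2),say="B")
c=w["color"].astype(int)
for r in (180,230,270,310,330): print(r,[(u,c[r,u].tolist()) for u in range(250,312,5)])
```

```text
[0.5703 0.3375 0.204 ] [-0.2841  0.0586 -2.0204] 0.039208403140682906
B rot [ 0.04  0.08 -0.09] cm [-0.11 -0.01  2.1 ] rows 0.4
180 [(250, [204, 197, 193]), (255, [206, 198, 194]), (260, [201, 194, 191]), (265, [99, 98, 99]), (270, [95, 95, 97]), (275, [99, 97, 99]), (280, [96, 95, 97]), (285, [160, 154, 152]), (290, [208, 199, 196]), (295, [207, 198, 194]), (300, [208, 200, 196]), (305, [209, 200, 196]), (310, [203, 195, 190])]
230 [(250, [115, 110, 108]), (255, [115, 110, 108]), (260, [111, 107, 104]), (265, [99, 98, 97]), (270, [94, 95, 94]), (275, [97, 96, 97]), (280, [96, 97, 96]), (285, [104, 100, 100]), (290, [106, 102, 100]), (295, [108, 103, 101]), (300, [108, 103, 101]), (305, [107, 102, 101]), (310, [106, 100, 99])]
270 [(250, [109, 65, 49]), (255, [183, 149, 106]), (260, [185, 151, 108]), (265, [134, 117, 99]), (270, [95, 95, 95]), (275, [95, 93, 94]), (280, [98, 96, 97]), (285, [126, 107, 87]), (290, [189, 154, 111]), (295, [188, 154, 110]), (300, [189, 154, 110]), (305, [185, 146, 105]), (310, [117, 32, 30])]
310 [(250, [195, 158, 114]), (255, [195, 159, 114]), (260, [199, 162, 117]), (265, [132, 112, 93]), (270, [93, 92, 93]), (275, [93, 93, 93]), (280, [96, 94, 96]), (285, [77, 70, 65]), (290, [203, 166, 117]), (295, [204, 167, 119]), (300, [203, 165, 118]), (305, [201, 164, 117]), (310, [200, 163, 117])]
330 [(250, [181, 147, 105]), (255, [181, 148, 105]), (260, [183, 149, 106]), (265, [70, 68, 66]), (270, [94, 93, 94]), (275, [95, 93, 95]), (280, [96, 95, 96]), (285, [62, 60, 60]), (290, [183, 148, 106]), (295, [183, 150, 107]), (300, [183, 150, 107]), (305, [183, 149, 107]), (310, [182, 148, 106])]
```

>>> move_arm --pt "0 0 0 0 0 0.8 -1" --pt "0 0 0 0 0 1.6 -1" --pt "0 0 0 0 0 2 -1" --pt "0 0 0 0 0 2 -1" --pt "0 0 0 0 0 2 0.1"

```text
time_s: 46.55
position: [0.5705, 0.3375, 0.1836]
tool_rot: [[-0.994, -0.106, 0.001], [-0.106, 0.994, 0.001], [-0.001, 0.001, -1.0]]
ft_force: [0.5, -0.4, 0.0]
grip_width: 0.0471
gripper_force: 0.0
```

>>> move_arm --pt "0 0 0 0 0 0 0.6" --pt "0 0 0 0 0 0 1" --pt "0 0 0 0 0 0 1" --pt "0 0 0 0 0 0 1" --pt "0 0 0 0 0 0 1"

```text
time_s: 47.05
position: [0.5708, 0.3374, 0.1833]
tool_rot: [[-0.994, -0.106, 0.001], [-0.106, 0.994, 0.001], [-0.001, 0.0, -1.0]]
ft_force: [0.2, 0.4, -0.1]
grip_width: 0.0858
gripper_force: 0.0
```

>>> move_arm --pt "0 0 0 0 0 -2 1" --pt "0 0 0 0 0 -5 1" --pt "0 0 0 0 0 -8 1" --pt "0 0 0 0 0 -11 1" --pt "0 0 0 3 0 -13 1"

```text
time_s: 47.55
position: [0.5427, 0.3338, 0.3139]
tool_rot: [[-0.995, -0.104, 0.002], [-0.104, 0.995, 0.001], [-0.002, 0.001, -1.0]]
ft_force: [-0.6, 0.4, -0.2]
grip_width: 0.0853
gripper_force: 0.0
```

>>> move_arm --pt "0 0 0 4 0 0 1" --pt "0 0 0 8 0 0 1" --pt "0 0 0 8 0 0 1" --pt "0 0 0 8 0 0 1" --pt "0 0 0 8 0 0 1"

```text
time_s: 48.05
position: [0.4622, 0.3257, 0.3132]
tool_rot: [[-0.994, -0.106, 0.001], [-0.106, 0.994, 0.001], [-0.001, 0.0, -1.0]]
ft_force: [0.7, 0.5, -0.4]
grip_width: 0.0851
gripper_force: 0.0
```

Run:
```python
from h import *
np.set_printoptions(precision=3,suppress=True)
for i in range(3): w=env.get_image('wrist')
s=env.get_image("scene");t=env.get_image("top")
L=lambda H,X:Ro.from_euler('z',-H[1],degrees=True).apply(X-H[0])
for n,H in(("scoop",HF),("board_blue",HS),("board_green",HS)):
    for p in (w,s,t): print(n,[(np.round(d["pixel"]),round(d["conf"],2)) for d in env.tip_of(n,p)[:2]])
print("exp scoop",proj(w,[fr(HF,[-.052,0,.205])]),proj(s,[fr(HF,[-.052,0,.205])]))
print("exp blue/green origin scene",proj(s,[fr(HS,[-.115,0,.095]),fr(HS,[-.06,0,.095])]))
for p,n in((t,"t"),(s,"s")):
  for d in env.tip_of("bead1",p): print(n,np.round(d["pixel"]),round(d["conf"],2),atz(p,[d["pixel"]],.022)[0])
  print([(np.round(d["bbox"]),round(d["conf"],2)) for d in env.outline_of("bowl",p)])
c=w["color"].astype(int);red=(c[...,0]>180)&(c[...,1]<80)&(c[...,2]<80);red[:,:230]=0;red[:,340:]=0
v,u=np.nonzero(red);print("red",u.min(),u.max(),v.min(),v.max());print(atz(w,[((u.min()+u.max())/2,v.max()-4)],.217),L(HF,atz(w,[((u.min()+u.max())/2,v.max()-4)],.217)[0]))
print(env.observe()["ft_force"],env.observe()["time_s"])
```

```text
scoop [(array([278., 324.]), 0.64), (array([ 55., 219.]), 0.56)]
scoop [(array([419., 173.]), 0.58), (array([333., 225.]), 0.22)]
scoop [(array([111., 186.]), 0.68)]
board_blue [(array([ 55., 218.]), 0.91)]
board_blue [(array([318., 217.]), 0.67), (array([338., 262.]), 0.5)]
board_blue [(array([216., 204.]), 0.6)]
board_green [(array([ 67., 258.]), 0.67)]
board_green [(array([331., 225.]), 0.94)]
board_green [(array([210., 188.]), 0.51)]
exp scoop [[277.004 320.334]] [[416.678 172.688]]
exp blue/green origin scene [[321.623 212.314]
 [331.522 224.838]]
t [370. 233.] 0.64 [ 0.481 -0.362  0.022]
t [375. 202.] 0.52 [ 0.572 -0.382  0.022]
t [360. 233.] 0.47 [ 0.482 -0.335  0.022]
t [389. 210.] 0.39 [ 0.549 -0.423  0.022]
[(array([423., 309.,  53.,  53.]), 0.95), (array([378., 222.,  60.,  54.]), 0.89)]
s [403. 207.] 0.63 [0.515 0.372 0.022]
s [177. 245.] 0.48 [ 0.485 -0.328  0.022]
s [167. 245.] 0.44 [ 0.475 -0.355  0.022]
s [145. 271.] 0.44 [ 0.555 -0.418  0.022]
s [164. 260.] 0.42 [ 0.532 -0.367  0.022]
[(array([112., 204.,  53.,  47.]), 0.83), (array([160., 254.,  58.,  52.]), 0.58), (array([241., 323.,  43.,  44.]), 0.31)]
red 254 306 297 333
[[0.569 0.339 0.217]] [-0.052  0.003  0.217]
[ 0.091  0.09  -0.849] 48.95
```

```bash
python3 -c "
from rig import env
print(env.close_job())"
```

```text
the job is handed in; nothing more can be done
None
```

I handed the job in at about 49 s on the robot's clock; it returned no verdict. By the last camera check, both boards hang on the spare hook, all four beads are in the blue bowl, and the empty scoop is back on its old hook.

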